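Register a flat bar and hold the length gauge at 150

ROBOT

A 6-joint arm with a two-finger parallel gripper is mounted at the origin on the work surface. World frame = base frame: x ahead of the robot, y to its left, z up, the work surface at z = 0. Lengths are in m, angles in rad, forces in N, time in s.
With the tool pointing down it reaches from about 0.275 to 0.75 m from the base axis. Payload 10.2 kg.
Tool frame: the origin (TCP) lies midway between the tips of the shut fingers; the grasp point (between the pads) lies 19 mm behind it; x points along the fingers, z is the direction in which the jaws open and shut, and the axes are right-handed (so a half turn about x gives the same grasp; the last joint's range is limited). The gripper opens to 85 mm and grips with 20 to 120 N. Pads are 22 mm wide; open, the fingers measure 114 mm over their backs; the gripper's body (76 mm by 85 mm) begins 54 mm behind the grasp point. The pads swing forward as they close: fully open they stand 13 mm farther back than shut.
Start: joints at [0.887, 0.313, 1.498, -0, 1.331, -0.223], TCP at [0.233, 0.47, 0.231] pointing down, gripper open.
Joint ranges: [-2.94, 2.94], [-0.97, 2.17], [0.19, 2.56], [-1.23, 4.37], [0.02, 3.11], [-2.88, 2.88]. Speed limits (rad/s): [2.39, 2.39, 3.01, 3.14, 3.14, 3.14].

INTERFACE

Orientations are given as [roll, pitch, yaw] about the fixed x, y, z axes, in that order (R = Rz(yaw) Ry(pitch) Rx(roll)).
In Python, from plant import sense, viewer, order, spotter gives the robot as it stands.
- The arm moves only by the tool servo_tool, never from a script. Its argument "deltas" is a list of rows, each an object of numbers: "rx", "ry", "rz": the turn, a rotation vector about the tool's x, y, z in rad; "dx", "dy", "dz": the shift along the tool's x, y, z in m; "hand": the finger opening in m, from 0 to 0.0854. A call has exactly 10 rows; each row is the pose to reach, as a shift and turn from the pose commanded when the call began, along the tool's axes at that moment; what a row does not reach only later rows make up. A row lasts 1/12 s, in which the tool goes at most 41.7 mm and 7.16 degrees, less where a joint would pass 70% of its speed; a pose out of reach is approached as far as the arm can. A call with a gripper value outside its range is refused whole. The fingers move at their own pace and stop on an object; "force" is the grip in N (left out, the last holds). Time passes only in rows, so rows that repeat a pose let the fingers close, or fill a call up. It gives the time, the measured TCP pose, the force and the opening at its end, in the units of the state.
- sense(): the state, without advancing time (a new reading comes with each control period).
- viewer.get_image(name): name is "scene" or "side" or "wrist"; returns a dict with "image" (420x560x3 uint8, red, green, blue), "mtx" (3x3 intrinsics, pixels), "dist" ([k1, k2, p1, p2, k3] as OpenCV has them; the pictures are not rectified), "position" and "orientation" of the camera in the world. Camera axes: x right, y down, z forward; pixel columns grow to the right and rows downward; lengths in m; the calibration is good to about 2 mm. A picture is of the moment at which its call begins. There is no depth.
- order.hand_in(): hands the job in, once; it reports no verdict.
Trained networks look in a picture, given as the dict that the camera call returned (one of the last four; its "shot" number tells which), for a name from the list of things; names that differ only in an ending like _2 or _b are one class to them, and where a whole thing is asked for, a point or a joint stands for the part that bears it (a point fixed in the world has none). Each returns a list of dicts, best first, with "p" (0 to 1); they miss things now and then, are a little off and sometimes report something else, mostly with a low value. They report only what shows in the picture. A call takes as long as a camera call.
- spotter.trace(picture, query): "pixels" (420x560 bool, what is visible of it) and "position" ([column, row] in pixels, amid what is visible of it).
- spotter.pinpoint(picture, query): "position" ([column, row] in pixels: a listed point, or the origin of a listed thing).
The state is a dict: "time_s": time; "qpos": joint angles; "dq": joint speeds; "tau": joint torques, N m; "tool_pos": TCP position; "eef_rot": TCP orientation; "force": force on the tool from outside, world axes, zero at the start; "ft_torque": the same for the moment, N m; "grip_width": opening from 0.0 (shut) to 1.0 (fully open).
Only numpy, scipy, OpenCV 4.12 (cv2) and the standard library are available. Lean on these libraries where they do the work, as an engineer would, in place of code of your own. Each camera call takes 0.05 s, during which the arm holds its last target.

TASK

Mark-out for a bracket: push the loose 240 mm flat steel bar on the gauge bed fully home, its long edge flat against the back fence and its end against the end stop. Then squeeze the lock button into the head of the telescoping gauge arm to free the arm, draw it out until the marking edge of its nose stands at the 150 mm mark of the rule, and finish holding it there with the button still squeezed in (it springs back if let go) while I scribe the bar. The bar must stay home against fence and stop, and the other things on the bench are to be left where they lie.

Things in the scene. Friction and masses are not known exactly. Their poses are not given: they have to be found in the camera images.
- gauge_bed: Length-gauge bed: dark green plate 175 (x) x 415 (y) x 15 mm fixed to the bench, carrying fence, end stop, rule and gauge. Origin on the bench, plumb under the corner where fence face and stop face meet; x points away from the robot, square to the fence, y along the fence away from the stop, z up. Plate spans x -115 to 60, y -125 to 290 mm, its top at z 15
- fence_top (a point): top front edge of the back fence, y = 140 mm. The fence is a steel strip on the bed: face at x = 0, 20 mm wide (x 0 to 20), y -16 to 285, top at z 27 mm (level with the bar's top)
- end_stop (a point): middle of the top edge of the end stop's face: a steel block on the bed, face at y = 0, y -16 to 0, x -60 to 0, top at z 37 mm
- housing_mouth (a point): centre of the mouth of the gauge housing: a fixed dark square tube 26 x 26 mm along y, axis at x 37, z 47 mm of the bed, y -125 to 15, on two blocks. A small steel latch keeper on top of it reaches z 69 mm
- bar: The bar to be registered: plain flat steel bar 25 (x) x 240 (y) x 12 mm high, about 0.56 kg, loose, flat on the bed in front of the fence, up to about 8 degrees askew; origin at the centre of its underside, x across towards the fence, y along its length away from the stop. At the start its corners are 8 to 65 mm short of the fence, its end 15 to 60 mm short of the stop. A push of 2 to 6 N slides it
- bar_stop_corner (a point): point on the bar at mid height (6 mm above its underside) of its corner edge on the fence side, at the end nearest the stop; at x = 0, y = 0 of the bed when the bar is home
- bar_far_corner (a point): point on the bar at mid height of its corner edge on the fence side, at the end away from the stop; at x = 0, y = 240 mm of the bed when the bar is home
- gauge_arm (a joint): extension of the telescoping gauge arm along the bed's +y, m: 0 = home and locked (marking edge at 50 mm on the rule), 0.100 = marking edge at the 150 mm mark, 0.150 = end of travel. A steel bar 18 mm square sliding out of the housing; a spring draws it home with about 4 to 6 N; once home with the button out it locks again by itself
- gauge_head: Head on the outer end of the arm, the part to take hold of: aluminium block 30 (x) x 30 (y) mm, from z 32 to 100 mm, at home over y 20 to 50, x 22 to 52 mm of the bed. Moves only along the bed's y, axes parallel to the bed's; this body's origin is the bed's origin when the arm is home and travels with the arm (it is not the block's centre: see head_grip)
- head_grip (a point): point to grip the head: its centre in x and y, 84 mm above the bench, level with the button; the grip closes along the bed's x, across the 30 mm (36 mm until the button is in)
- lock_button (a joint): how far the lock button is squeezed into the head, m: 0 = out, 0.006 = flush with the face. Frees the arm from about 0.004 in; a spring pushes it out with 0.9 N (out) to 2.7 N (fully in). While it is out and the arm home, a steel hook behind a keeper on the housing holds the arm
- button_face (a point): centre of the outer face of the lock button: a black round stud, 14 mm diameter, 6 mm proud of the head's far (+x) face, 84 mm above the bench; it is pressed towards -x of the bed, towards the robot
- nose_edge (a point): point on the marking edge, underside, plumb above the fence face, 30 mm above the bench; its y in the bed's frame is the reading. The nose is a steel strip 12 mm wide (y), 4 mm thick (z 30 to 34 mm) from the foot of the head's near (-x) face over rule and bar to x = -32 mm; its straight edge on the +y side is the marking edge
- mark_150 (a point): point on the rule at the fence face on the 150 mm mark, 28 mm above the bench. The rule is an aluminium strip on top of the fence: zero at the stop face, short black lines every 10 mm, long thick ones every 50 mm up to 250, no figures; 150 is the third long line after the zero line
- offcut: bystander: short steel offcut 25 x 55 x 12 mm on the bed beyond the stop; origin centre of underside
- elbow: bystander: copper elbow fitting about 50 x 50 x 25 mm on the bed beyond the stop; origin near the centre of its underside
- square: bystander: engineer's square, stock 16 x 75 x 14 mm, blade 100 mm, on the bench on the robot's side of the bed; origin under the stock
- wrench: bystander: steel wrench on the bench past the bed's end away from the stop
- screwdriver: bystander: screwdriver on the bench on the robot's side of the bed
- tube_cutter: bystander: small blue tube cutter about 120 x 45 x 22 mm on the bench behind the bed
- flux_jar: bystander: grey jar, 52 mm diameter, 55 mm high, on the bench behind the bed

How it is judged:
By the outcome, as a careful person would: the job done as asked, in the order asked, and still so for the second after the job is handed in, while the arm keeps its last pose, push and grip.
It also fails if it takes over 61 s, if anything falls off the work surface, if the arm or the gripper's body presses on something with over 40 N, if the wrist force passes 120 N, or if a joint passes its speed limit or range.

## Working session

There is one attempt and no reset: what is moved stays moved. The work goes in short steps, Python scripts to look and compute and a tool call to move; the robot and the scene stay as the last step left them, time stands still between calls to the robot, and variables do not carry over. Pictures are saved under pics/ and viewed, and the job is handed in when it is done.

Besides the shell and the picture viewer there is one more tool, called as name([rows], argument=value, ...), one row to a line, values as JSON. servo_tool: Moves the arm, as the interface text tells. Its arguments: {"type":"object","properties":{"deltas":{"type":"array","items":{"type":"object","properties":{"rx":{"type":"number"},"ry":{"type":"number"},"rz":{"type":"number"},"dx":{"type":"number"},"dy":{"type":"number"},"dz":{"type":"number"},"hand":{"type":"number"}}}},"force":{"type":"number"}},"required":["deltas"]}

```bash
ls; mkdir -p pics; cat > h.py <<'E'
import numpy as np, cv2
from scipy.spatial.transform import Rotation as R
from plant import sense, viewer, order, spotter
def rot(o):
    o=np.asarray(o,float)
    if o.shape==(3,3): return o
    if o.size==4: return R.from_quat(o).as_matrix()
    return R.from_euler('xyz',o).as_matrix()
def ray(p,px):
    u=cv2.undistortPoints(np.array([[px]],float),np.array(p['mtx']),np.array(p['dist']))[0,0]
    d=rot(p['orientation'])@np.array([u[0],u[1],1]); return np.array(p['position']),d/np.linalg.norm(d)
def atz(p,px,z):
    o,d=ray(p,px); return o+d*(z-o[2])/d[2]
def proj(p,X):
    Rm=rot(p['orientation']).T; t=-Rm@np.array(p['position'])
    return cv2.projectPoints(np.array(X,float).reshape(-1,3),cv2.Rodrigues(Rm)[0],t,np.array(p['mtx']),np.array(p['dist']))[0].reshape(-1,2)
def save(p,n,s=1.0): 
    im=p['image'][:,:,::-1]; cv2.imwrite('pics/'+n+'.png',cv2.resize(im,None,fx=s,fy=s,interpolation=cv2.INTER_CUBIC))
E
python3 - <<'E'
from h import *
print(sense())
for n in ['scene','side','wrist']:
    p=viewer.get_image(n); save(p,n+'0',1.4); print(n,p['position'],p['orientation'],p['mtx'],p['dist'])
    for q in ['gauge_bed','fence_top','end_stop','housing_mouth','bar_stop_corner','bar_far_corner','head_grip','button_face','nose_edge','mark_150','bar','offcut','elbow']:
        r=spotter.pinpoint(p,q)
        print(q,[(np.round(a['position'],1).tolist(),round(a['p'],2)) for a in r[:2]])
E
```

```text
pics
{'time_s': 0.0, 'qpos': array([ 8.86623410e-01,  3.13446827e-01,  1.49845628e+00,  1.51190449e-07,
        1.33097086e+00, -2.23374507e-01]), 'dq': array([-1.66616991e-03,  4.58654935e-04, -7.18535143e-05, -9.80118405e-05,
        8.65262873e-05, -1.83423159e-03]), 'tau': array([ 9.51558832e-04, -4.12261248e+01, -2.59750021e+01, -1.04971639e-04,
        3.97918149e-03, -1.04037696e-05]), 'tool_pos': array([0.23328053, 0.47003759, 0.23072946]), 'eef_rot': array([ 2.91810356,  1.56951501, -2.25508386]), 'force': array([0.56229254, 0.50363121, 0.77432703]), 'ft_torque': array([-0.00751986,  0.00568918, -0.04346248]), 'grip_width': 0.9988121667256543}
scene [1.11661851 0.12035195 0.92576633] [-2.55450662 -0.00619777  1.78836359] [[497.92339083   0.         283.61689534]
 [  0.         497.92339083 217.60709421]
 [  0.           0.           1.        ]] [-0.13165622  0.          0.          0.          0.        ]
gauge_bed [([237.7, 241.0], 0.86)]
fence_top [([248.2, 246.3], 0.72), ([299.0, 235.0], 0.59)]
end_stop [([237.9, 217.6], 0.72), ([191.2, 283.4], 0.3)]
housing_mouth [([243
[... 963 characters left out ...]
6)]
button_face [([267.9, 217.7], 0.47)]
nose_edge [([297.6, 235.3], 0.73), ([269.6, 216.3], 0.46)]
mark_150 [([271.8, 220.6], 0.77)]
bar [([252.5, 228.8], 0.77), ([269.0, 216.7], 0.61)]
offcut [([317.4, 277.6], 0.76)]
elbow [([333.2, 264.1], 0.81)]
wrist [0.17221689 0.50141665 0.37499507] [ 2.86716879e+00 -3.39509310e-04  1.11027502e+00] [[303.00013347   0.         282.02283858]
 [  0.         303.00013347 204.82713796]
 [  0.           0.           1.        ]] [-0.02427933  0.          0.          0.          0.        ]
gauge_bed []
fence_top []
end_stop []
housing_mouth []
bar_stop_corner []
bar_far_corner []
head_grip []
button_face []
nose_edge []
mark_150 []
bar []
offcut []
elbow []
```

View pics/scene0.png

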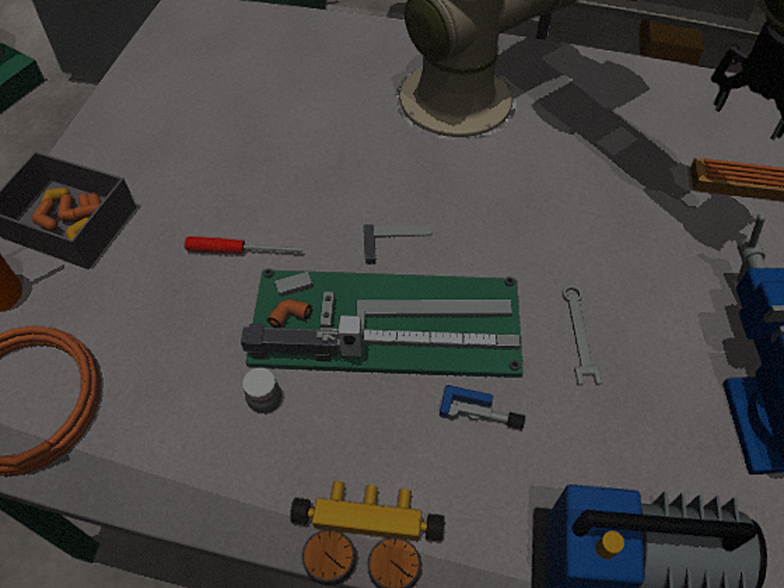

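View pics/side0.png

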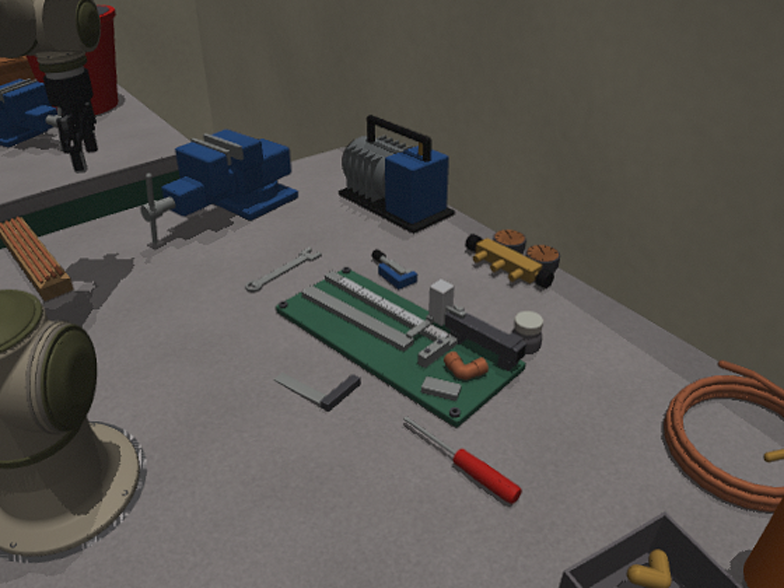

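View pics/wrist0.png

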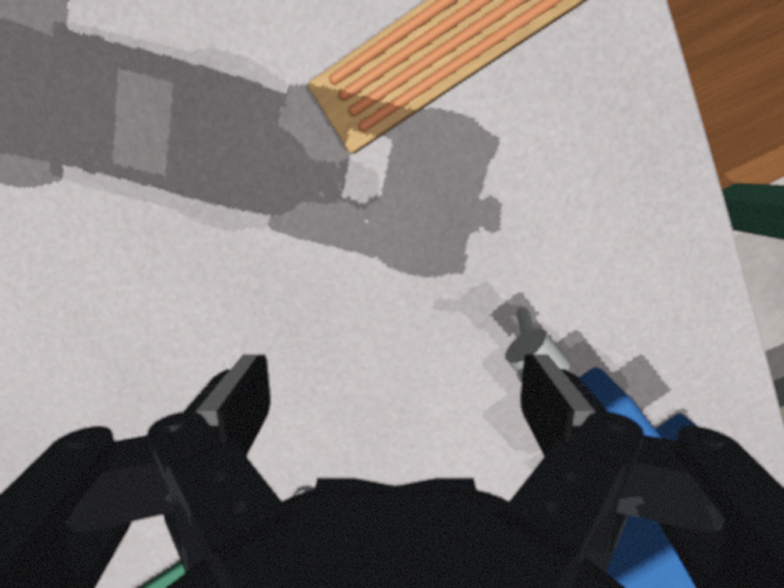

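```bash
cat > fit.py <<'E'
from h import *
from scipy.optimize import least_squares
pts={'gauge_bed':(0,0,0),'fence_top':(0,140,27),'end_stop':(-30,0,37),'housing_mouth':(37,15,47),'head_grip':(37,35,84),'button_face':(58,35,84),'nose_edge':(0,50,30),'mark_150':(0,150,28)}
E
python3 - <<'E'
from fit import *
obs=[]
P={}
for n in ['scene','side']:
    p=viewer.get_image(n); P[n]=p
    for q in pts:
        for a in spotter.pinpoint(p,q)[:3]:
            if a['p']>.3: obs.append((n,q,a['position']))
    hsv=cv2.cvtColor(p['image'],cv2.COLOR_RGB2HSV)
    m=((hsv[...,0]>60)&(hsv[...,0]<95)&(hsv[...,1]>90)&(hsv[...,2]>40)).astype(np.uint8)
    k,l,s,c=cv2.connectedComponentsWithStats(m)
    # component nearest centre
    best=max([i for i in range(1,k) if abs(c[i][0]-280)<100 and abs(c[i][1]-230)<80],key=lambda i:s[i][4])
    mm=cv2.morphologyEx((l==best).astype(np.uint8),cv2.MORPH_CLOSE,np.ones((25,25)))
    h=cv2.convexHull(cv2.findContours(mm,0,1)[0][0])[:,0]
    print(n,s[best],h.tolist())
    r=s[best]; x,y,w,hh=r[:4]
    crop=p['image'][y-20:y+hh+20,x-20:x+w+20,::-1]; f=780/crop.shape[1]
    f=min(f,590/crop.shape[0])
    cv2.imwrite(f'pics/{n}_crop.png',cv2.resize(crop,None,fx=f,fy=f,interpolation=cv2.INTER_CUBIC)); print('crop',x-20,y-20,f)
def T(v,X):
    c,s=np.cos(v[2]),np.sin(v[2]); X=np.asarray(X,float)/1000
    return np.array([v[0]+c*X[0]-s*X[1],v[1]+s*X[0]+c*X[1],X[2]])
def res(v): return np.concatenate([proj(P[n],T(v,pts[q]))[0]-o for n,q,o in obs])
g=atz(P['scene'],[237.7,241],0)
r=least_squares(res,[g[0],g[1],0],loss='soft_l1',f_scale=1.5)
print(r.x)
for (n,q,o),e in zip(obs,r.fun.reshape(-1,2) if False else res(r.x).reshape(-1,2)): print(n,q,np.round(e,1))
E
```

```text
scene [ 181  193  190   46 4751] [[231, 194], [260, 195], [316, 197], [342, 198], [360, 199], [368, 200], [369, 211], [370, 229], [370, 238], [354, 238], [204, 234], [189, 233], [181, 230], [181, 227], [182, 221], [184, 210], [187, 194], [196, 193]]
crop 161 173 3.391304347826087
side [ 198  209  177   93 3532] [[371, 257], [374, 259], [374, 260], [373, 262], [358, 275], [331, 298], [328, 300], [325, 301], [320, 298], [302, 287], [241, 248], [213, 230], [198, 220], [198, 218], [205, 214], [214, 209]]
crop 178 189 3.5944700460829493
[ 0.58949334 -0.09195106  0.17706725]
scene gauge_bed [1.1 0.4]
scene fence_top [0.4 0.1]
scene end_stop [-1.6  0.1]
scene housing_mouth [-1.9 -6.1]
scene housing_mouth [-59.8   6.5]
scene head_grip [-81.1 -59.9]
scene head_grip [ 2.1 -1.2]
scene button_face [ 1.  -0.6]
scene nose_edge [-2.6  2.5]
scene mark_150 [-0.2 -2.2]
scene mark_150 [58.  -1.1]
side gauge_bed [-1.6 -2. ]
side gauge_bed [-19.8 -14. ]
side fence_top [-0.3  0.3]
side end_stop [-2.2  0.1]
side housing_mouth [-2.9  0.5]
side housing_mouth [33.3 27. ]
side head_grip [ 0.6 -2.1]
side head_grip [44.8 -6.8]
side button_face [ 6.5 -1.1]
side button_face [ 24.5 -38.7]
side nose_edge [-1.1 -2.3]
side mark_150 [-4.7 -2.4]
side mark_150 [63.9 20.6]
```

View pics/scene_crop.png

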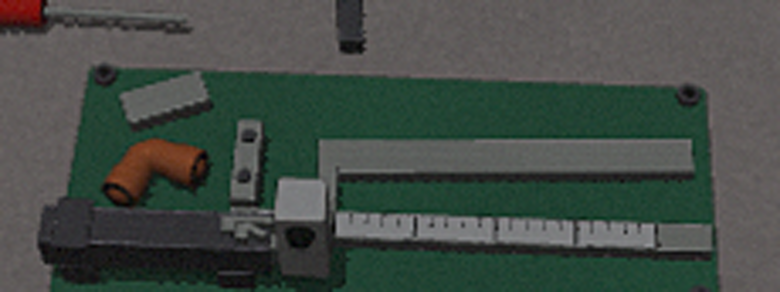

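View pics/side_crop.png

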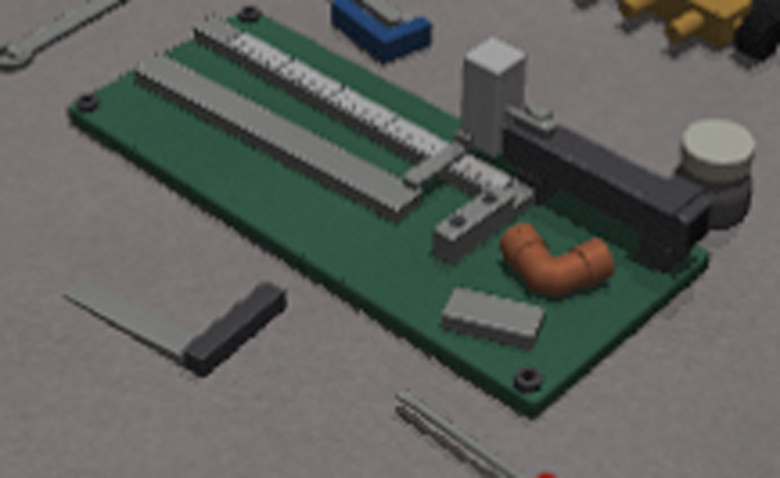

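```bash
cat >> fit.py <<'E'
def T(v,X):
    c,s=np.cos(v[2]),np.sin(v[2]); X=np.asarray(X,float).reshape(-1,3)/1000
    return np.c_[v[0]+c*X[:,0]-s*X[:,1],v[1]+s*X[:,0]+c*X[:,1],X[:,2]]
def fitbed(P,obs,v0,fs=1.5):
    f=lambda v: np.concatenate([(proj(P[n],T(v,X))[0]-o) for n,X,o in obs])
    r=least_squares(f,v0,loss='soft_l1',f_scale=fs); return r.x,f(r.x).reshape(-1,2)
def box(a,b):
    return [(a[0] if i&1 else b[0],a[1] if i&2 else b[1],a[2] if i&4 else b[2]) for i in range(8)]
E=[(i,i^k) for i in range(8) for k in (1,2,4) if i<i^k]
def draw(p,v,name,boxes,x0,y0,w,h,f):
    im=cv2.resize(p['image'][y0:y0+h,x0:x0+w,::-1].copy(),None,fx=f,fy=f,interpolation=cv2.INTER_CUBIC)
    for (a,b),col in boxes:
        q=(proj(p,T(v,box(a,b)))-[x0,y0]+.5)*f
        for i,j in E: cv2.line(im,tuple(int(t) for t in q[i]),tuple(int(t) for t in q[j]),col,1,cv2.LINE_AA)
    cv2.imwrite('pics/'+name+'.png',im)
BED=[(((-115,-125,0),(60,290,15)),(0,255,0)),(((0,-16,15),(20,285,27)),(0,0,255)),(((-60,-16,15),(0,0,37)),(255,0,0)),(((22,20,32),(52,50,100)),(0,255,255)),(((-32,38,30),(22,50,34)),(255,0,255)),(((24,-125,34),(50,15,60)),(255,255,0))]
E
python3 - <<'E'
from fit import *
P={n:viewer.get_image(n) for n in ['scene','side']}
obs=[('scene',(-115,-125,15),(187.5,192.8)),('scene',(-115,290,15),(369.2,198.9)),('side',(-115,-125,15),(326.3,301.1)),('side',(-115,290,15),(197.5,220.2)),('side',(60,-125,15),(375,260.8)),
('scene',(0,0,0),(237.7,241)),('scene',(0,140,27),(299,235)),('scene',(-30,0,37),(237.9,217.6)),('side',(0,0,0),(313.6,251.7)),('side',(0,140,27),(268.6,218)),('side',(-30,0,37),(308.2,243.7)),
('scene',(0,50,30),(260.9,235.2)),('scene',(0,150,28),(308.3,233.6)),('side',(0,50,30),(297.6,235.3)),('side',(37,15,47),(323.2,225.3))]
for sel in (('scene','side'),('scene',),('side',)):
    v,e=fitbed(P,[o for o in obs if o[0] in sel],[.58,-.09,.1]); print(sel,np.round(v,4)); print(np.round(e,1).tolist())
    if len(sel)==2:
        V=v
        np.save('bed.npy',V)
draw(P['scene'],V,'ov_scene',BED,161,173,230,90,3.4)
draw(P['side'],V,'ov_side',BED,178,170,217,150,3.6)
# bar
for n,a,b in (('scene',None,(362.8,226)),('side',(294.7,244.6),(219.1,204.8))):
    for nm,q in (('stop',a),('far',b)):
        if q is not None:
            w=atz(P[n],q,.021); d=w[:2]-V[:2]; c,s=np.cos(V[2]),np.sin(V[2]); print(n,nm,np.round(w,4),'bed',np.round([c*d[0]+s*d[1],-s*d[0]+c*d[1]],4))
E
```

```text
('scene', 'side') [ 0.593  -0.0929  0.1809]
[[-0.8, -1.3], [-0.5, -1.4], [-0.6, -0.5], [-2.9, -2.9], [0.3, -2.9], [-0.6, -1.1], [3.1, 0.7], [-0.8, 1.4], [0.7, -0.3], [1.6, -0.5], [-2.1, 1.3], [-1.3, -1.7], [-1.5, 2.0], [0.5, -3.3], [-2.9, -0.1]]
('scene',) [ 0.5936 -0.0911  0.1845]
[[-0.4, -0.8], [0.0, -1.4], [0.1, -0.7], [3.9, 0.9], [-0.1, 1.8], [-0.5, -1.4], [-0.7, 2.2]]
('side',) [ 0.5919 -0.0958  0.1815]
[[-0.0, 0.5], [-2.8, -2.1], [0.9, -2.1], [1.1, 0.5], [1.9, 0.3], [-1.6, 2.1], [0.9, -2.5], [-2.4, 0.6]]
scene far [0.5112 0.1681 0.021 ] bed [-0.0335  0.2715]
side stop [ 0.5563 -0.0667  0.021 ] bed [-0.0314  0.0323]
side far [0.5003 0.1748 0.021 ] bed [-0.043  0.28 ]
```

View pics/ov_scene.png

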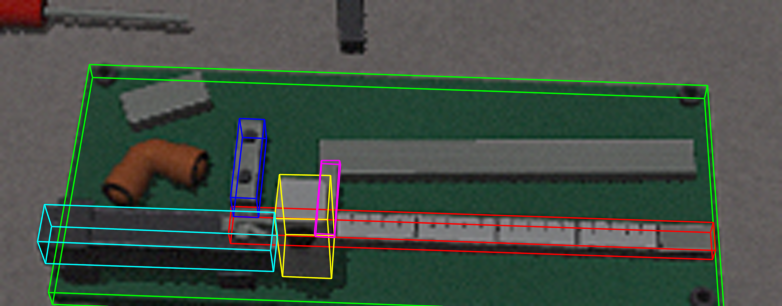

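View pics/ov_side.png

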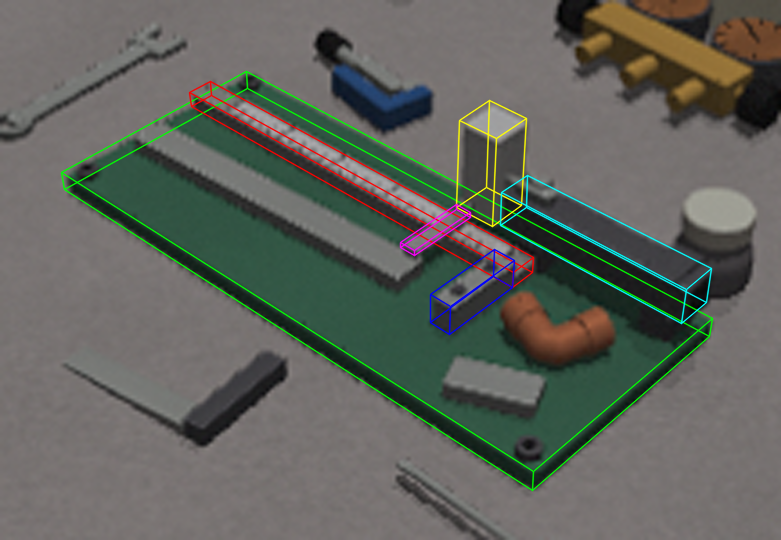

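```bash
cat >> h.py <<'E'
def plan(target,zdir,s=None):
    """delta in current tool frame to reach TCP target with tool x down and tool z along world angle zdir"""
    s=s or sense(); Rc=rot(s['eef_rot']); 
    x=np.array([0,0,-1.]); z=np.array([np.cos(zdir),np.sin(zdir),0]); y=np.cross(z,x)
    Rt=np.c_[x,y,z]; d=Rc.T@(np.array(target)-s['tool_pos']); rv=R.from_matrix(Rc.T@Rt).as_rotvec()
    return np.round(d,4),np.round(rv,4)
E
python3 - <<'E'
from h import *
s=sense(); Rc=rot(s['eef_rot']); print(np.round(Rc,3))
print('z ang',np.arctan2(Rc[1,2],Rc[0,2]))
p=viewer.get_image('wrist'); print(Rc.T@(np.array(p['position'])-s['tool_pos'])); print(np.round(Rc.T@rot(p['orientation']),3))
V=np.load('bed.npy');c,sn=np.cos(V[2]),np.sin(V[2])
for t in ((-60,120,300),):
    w=[V[0]+c*t[0]/1e3-sn*t[1]/1e3,V[1]+sn*t[0]/1e3+c*t[1]/1e3,t[2]/1e3]; print(np.round(w,3))
    for z in (V[2]+np.pi/2,V[2]-np.pi/2): print(z,plan(w,z))
E
```

```text
[[-0.    -0.896  0.445]
 [-0.     0.445  0.896]
 [-1.    -0.    -0.   ]]
z ang 1.1099828820092703
[-0.14369755  0.06871763  0.00069509]
[[-0.    -0.271  0.963]
 [ 0.    -0.963 -0.271]
 [ 1.     0.     0.   ]]
[0.512 0.014 0.3  ]
1.7516473478369914 (array([-0.0687, -0.4525, -0.2844]), array([-0.6416,  0.    ,  0.    ]))
-1.3899453057528017 (array([-0.0687, -0.4525, -0.2844]), array([ 2.5e+00,  0.0e+00, -1.0e-04]))
```

servo_tool([
  {"dx": -0.005,"dy": -0.032,"dz": -0.02,"rx": -0.05,"hand": 0.0},
  {"dx": -0.01,"dy": -0.064,"dz": -0.04,"rx": -0.1,"hand": 0.0},
  {"dx": -0.015,"dy": -0.096,"dz": -0.06,"rx": -0.15,"hand": 0.0},
  {"dx": -0.02,"dy": -0.128,"dz": -0.08,"rx": -0.2,"hand": 0.0},
  {"dx": -0.025,"dy": -0.16,"dz": -0.1,"rx": -0.25,"hand": 0.0},
  {"dx": -0.03,"dy": -0.192,"dz": -0.12,"rx": -0.3,"hand": 0.0},
  {"dx": -0.035,"dy": -0.224,"dz": -0.14,"rx": -0.35,"hand": 0.0},
  {"dx": -0.04,"dy": -0.256,"dz": -0.16,"rx": -0.4,"hand": 0.0},
  {"dx": -0.045,"dy": -0.288,"dz": -0.18,"rx": -0.45,"hand": 0.0},
  {"dx": -0.05,"dy": -0.32,"dz": -0.2,"rx": -0.5,"hand": 0.0},
])

```text
schema error: expected keys rx, ry, rz, dx, dy, dz, hand
```

```bash
python3 - <<'E'
from h import *
s=sense(); print(s['time_s'],s['tool_pos'],s['force'],s['grip_width'],s['dq'])
print(plan([0.512,0.014,0.30],1.7516))
E
```

```text
3.15 [0.23347057 0.47025146 0.23131036] [-0.35756715  0.52070581  0.43062404] 1.000832623897566 [-0.00140637 -0.0020049  -0.00068033  0.00037227 -0.00050485  0.00056593]
(array([-0.0687, -0.4523, -0.2848]), array([-0.6416,  0.    ,  0.    ]))
```

servo_tool([
  {"dx": -0.005,"dy": -0.032,"dz": -0.02,"rx": -0.05,"ry": 0,"rz": 0,"hand": 0.0},
  {"dx": -0.01,"dy": -0.064,"dz": -0.04,"rx": -0.1,"ry": 0,"rz": 0,"hand": 0.0},
  {"dx": -0.015,"dy": -0.096,"dz": -0.06,"rx": -0.15,"ry": 0,"rz": 0,"hand": 0.0},
  {"dx": -0.02,"dy": -0.128,"dz": -0.08,"rx": -0.2,"ry": 0,"rz": 0,"hand": 0.0},
  {"dx": -0.025,"dy": -0.16,"dz": -0.1,"rx": -0.25,"ry": 0,"rz": 0,"hand": 0.0},
  {"dx": -0.03,"dy": -0.192,"dz": -0.12,"rx": -0.3,"ry": 0,"rz": 0,"hand": 0.0},
  {"dx": -0.035,"dy": -0.224,"dz": -0.14,"rx": -0.35,"ry": 0,"rz": 0,"hand": 0.0},
  {"dx": -0.04,"dy": -0.256,"dz": -0.16,"rx": -0.4,"ry": 0,"rz": 0,"hand": 0.0},
  {"dx": -0.045,"dy": -0.288,"dz": -0.18,"rx": -0.45,"ry": 0,"rz": 0,"hand": 0.0},
  {"dx": -0.05,"dy": -0.32,"dz": -0.2,"rx": -0.5,"ry": 0,"rz": 0,"hand": 0.0},
])

```text
time_s: 3.98
tool_pos: [0.4318, 0.147, 0.2818]
eef_rot: [-1.437, 1.57, 0.175]
force: [0.4, 1.5, 0.8]
grip_width: 0.0
```

```bash
python3 - <<'E'
from h import *
s=sense(); print(s['time_s'],s['tool_pos'],s['force'],s['grip_width'],s['dq'])
print(plan([0.512,0.014,0.30],1.7516))
E
```

```text
3.9833 [0.43175789 0.14702973 0.28178594] [0.3541981  1.5392597  0.83869666] 0.0004328476958504723 [-9.30326072e-01  1.65393112e-01 -3.42016423e-01  1.03585302e-03
  1.74413186e-01 -1.52013010e+00]
(array([-0.0182, -0.0747, -0.1362]), array([-0.1392,  0.    ,  0.0006]))
```

servo_tool([
  {"dx": -0.004,"dy": -0.015,"dz": -0.027,"rx": -0.03,"ry": 0,"rz": 0,"hand": 0.0},
  {"dx": -0.008,"dy": -0.03,"dz": -0.054,"rx": -0.06,"ry": 0,"rz": 0,"hand": 0.0},
  {"dx": -0.012,"dy": -0.045,"dz": -0.081,"rx": -0.09,"ry": 0,"rz": 0,"hand": 0.0},
  {"dx": -0.016,"dy": -0.06,"dz": -0.108,"rx": -0.12,"ry": 0,"rz": 0,"hand": 0.0},
  {"dx": -0.018,"dy": -0.075,"dz": -0.136,"rx": -0.139,"ry": 0,"rz": 0,"hand": 0.0},
  {"dx": -0.018,"dy": -0.075,"dz": -0.136,"rx": -0.139,"ry": 0,"rz": 0,"hand": 0.0},
  {"dx": -0.018,"dy": -0.075,"dz": -0.136,"rx": -0.139,"ry": 0,"rz": 0,"hand": 0.0},
  {"dx": -0.018,"dy": -0.075,"dz": -0.136,"rx": -0.139,"ry": 0,"rz": 0,"hand": 0.0},
  {"dx": -0.018,"dy": -0.075,"dz": -0.136,"rx": -0.139,"ry": 0,"rz": 0,"hand": 0.0},
  {"dx": -0.018,"dy": -0.075,"dz": -0.136,"rx": -0.139,"ry": 0,"rz": 0,"hand": 0.0},
])

```text
time_s: 4.82
tool_pos: [0.5111, 0.0168, 0.2995]
eef_rot: [-1.554, 1.571, 0.196]
force: [0.1, 0.5, 0.2]
grip_width: -0.002
```

```bash
python3 - <<'E'
from fit import *
s=sense(); print(s['time_s'],s['tool_pos'],s['force'],s['grip_width'],abs(s['dq']).max())
p=viewer.get_image('wrist'); save(p,'wrist1',1.4)
V=np.load('bed.npy')
for q in ['end_stop','nose_edge','mark_150','bar_stop_corner','bar_far_corner','gauge_bed']:
    print(q,[(np.round(a['position'],1).tolist(),round(a['p'],2)) for a in spotter.pinpoint(p,q)[:2]], np.round(proj(p,T(V,pts[q]))[0],1) if q in pts else '')
draw(p,V,'ov_w1',BED,0,0,560,420,1.4)
E
```

```text
4.8167 [0.51105475 0.01675754 0.29947216] [0.07029524 0.45176423 0.19744959] -0.002363552661729941 0.003164262269499896
end_stop [([193.7, 197.1], 0.77)] [192.8 194.2]
nose_edge [] [230.7 213.4]
mark_150 [([298.7, 213.7], 0.69), ([150.4, 273.4], 0.28)] [300.6 212.9]
bar_stop_corner [([221.6, 195.6], 0.62), ([299.6, 214.8], 0.45)] 
bar_far_corner [([393.0, 186.5], 0.93)] 
gauge_bed [([199.6, 209.3], 0.56)] [201.2 207.6]
```

View pics/ov_w1.png

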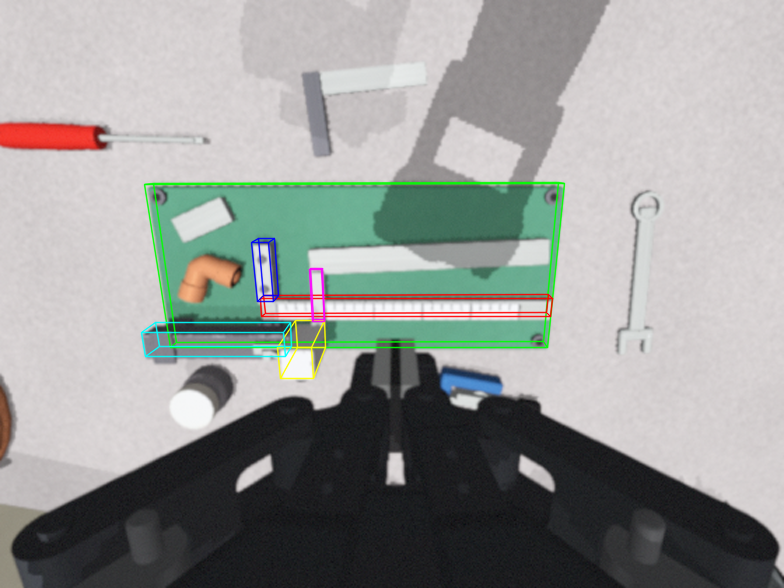

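View pics/wrist1.png

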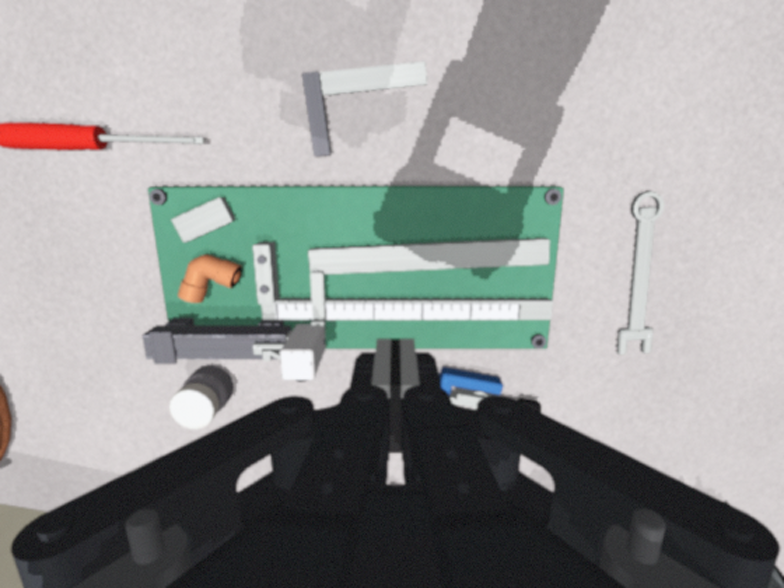

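```bash
cat >> fit.py <<'E'
def w2b(V,w):
    d=np.asarray(w)[:2]-V[:2]; c,s=np.cos(V[2]),np.sin(V[2]); return np.array([c*d[0]+s*d[1],-s*d[0]+c*d[1]])
def b2w(V,x,y,z): return T(V,(x,y,z))[0]
E
python3 - <<'E'
from fit import *
p=viewer.get_image('wrist'); P={'wrist':p}
V=np.load('bed.npy')
im=cv2.resize(p['image'][125:260,90:430,::-1],None,fx=2.3,fy=2.3,interpolation=cv2.INTER_CUBIC); cv2.imwrite('pics/w1c.png',im)
pk=[((-115,-125,15),(151,187)),((-115,290,15),(562,186)),((60,290,15),(548,348)),((0,100,28),(374,301)),((0,150,28),(422,301.5)),((0,200,28),(471,301.5)),((0,250,28),(519,302)),((0,285,27),(552.5,301.5))]
obs=[('wrist',X,np.array(o)/1.4) for X,o in pk]
v,e=fitbed(P,obs,V); print(np.round(v,4)); print(np.round(e,1).tolist()); np.save('bedw.npy',v)
# bar corners at top z=27, 1.4x px
for nm,o in (('stop near',(308,250)),('stop fence',(311,274)),('far near',(549,239)),('far fence',(549,264))):
    w=atz(p,np.array(o)/1.4,.027); print(nm,np.round(w2b(v,w)*1e3,1))
# bar_far_corner
print(w2b(v,atz(p,(393,186.5),.021)))
E
```

```text
[ 0.5964 -0.0918  0.1799]
[[-3.7, 0.1], [2.1, 0.1], [-0.0, 1.2], [-0.4, 0.3], [0.2, -0.1], [-0.1, -0.1], [0.3, -0.5], [0.2, -0.4]]
stop near [-53.5  35.5]
stop fence [-28.9  37.1]
far near [-64.4 274.8]
far fence [-39.  277.2]
[-0.04068507  0.28038599]
```

View pics/w1c.png

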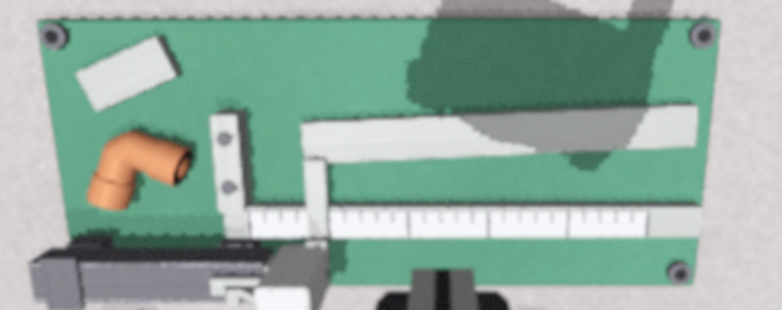

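```bash
cat >> h.py <<'E'
import json
def getcmd():
    a=np.load('cmd.npz'); return a['p'],a['R']
def adv(d,rv):
    p,Rc=getcmd(); p=p+Rc@np.array(d,float); Rc=Rc@R.from_rotvec(rv).as_matrix(); np.savez('cmd.npz',p=p,R=Rc); return p,Rc
def cplan(target,zdir):
    p,Rc=getcmd()
    x=np.array([0,0,-1.]); z=np.array([np.cos(zdir),np.sin(zdir),0]); y=np.cross(z,x)
    Rt=np.c_[x,y,z]; return np.round(Rc.T@(np.array(target)-p),4),np.round(R.from_matrix(Rc.T@Rt).as_rotvec(),4)
E
python3 - <<'E'
from fit import *
np.savez('cmd.npz',p=[0.23328053, 0.47003759, 0.23072946],R=rot([2.91810356,  1.56951501, -2.25508386]))
adv((-.05,-.32,-.2),(-.5,0,0)); p,Rc=adv((-.018,-.075,-.136),(-.139,0,0)); s=sense()
print(p,s['tool_pos'],np.round(Rc.T@rot(s['eef_rot']),4).tolist())
V=np.load('bedw.npy'); print(cplan(b2w(V,-88,155,60),V[2]+np.pi/2))
E
```

```text
[0.51129872 0.01571723 0.29895541] [0.5113919  0.01591952 0.29931569] [[1.0, 0.001, -0.0008], [-0.001, 1.0, 0.0001], [0.0008, -0.0, 1.0]]
(array([0.2389, 0.0234, 0.0342]), array([-0.0017, -0.0008, -0.001 ]))
```

servo_tool([
  {"dx": 0.034,"dy": 0.004,"dz": 0.005,"rx": -0.0017,"ry": -0.0008,"rz": -0.001,"hand": 0.0},
  {"dx": 0.068,"dy": 0.008,"dz": 0.01,"rx": -0.0017,"ry": -0.0008,"rz": -0.001,"hand": 0.0},
  {"dx": 0.102,"dy": 0.012,"dz": 0.015,"rx": -0.0017,"ry": -0.0008,"rz": -0.001,"hand": 0.0},
  {"dx": 0.136,"dy": 0.016,"dz": 0.02,"rx": -0.0017,"ry": -0.0008,"rz": -0.001,"hand": 0.0},
  {"dx": 0.17,"dy": 0.02,"dz": 0.027,"rx": -0.0017,"ry": -0.0008,"rz": -0.001,"hand": 0.0},
  {"dx": 0.2,"dy": 0.0234,"dz": 0.034,"rx": -0.0017,"ry": -0.0008,"rz": -0.001,"hand": 0.0},
  {"dx": 0.22,"dy": 0.0234,"dz": 0.034,"rx": -0.0017,"ry": -0.0008,"rz": -0.001,"hand": 0.0},
  {"dx": 0.23,"dy": 0.0234,"dz": 0.034,"rx": -0.0017,"ry": -0.0008,"rz": -0.001,"hand": 0.0},
  {"dx": 0.239,"dy": 0.0234,"dz": 0.034,"rx": -0.0017,"ry": -0.0008,"rz": -0.001,"hand": 0.0},
  {"dx": 0.239,"dy": 0.0234,"dz": 0.034,"rx": -0.0017,"ry": -0.0008,"rz": -0.001,"hand": 0.0},
])

```text
time_s: 6.05
tool_pos: [0.4823, 0.045, 0.0596]
eef_rot: [0.046, 1.57, 1.796]
force: [-0.3, -0.5, 0.3]
grip_width: 0.0
```

```bash
python3 - <<'E'
from fit import *
print(adv((.239,.0234,.034),(-.0017,-.0008,-.001))[0]); s=sense(); print(s['time_s'],s['tool_pos'],s['force'])
p=viewer.get_image('wrist'); save(p,'wrist2',1.4)
V=np.load('bedw.npy'); print(w2b(V,s['tool_pos']))
E
```

```text
[0.48204886 0.04479363 0.05995004]
6.05 [0.48229096 0.0450291  0.05958146] [-0.32826236 -0.51997209  0.28200533]
[-0.08775411  0.15500469]
```

View pics/wrist2.png

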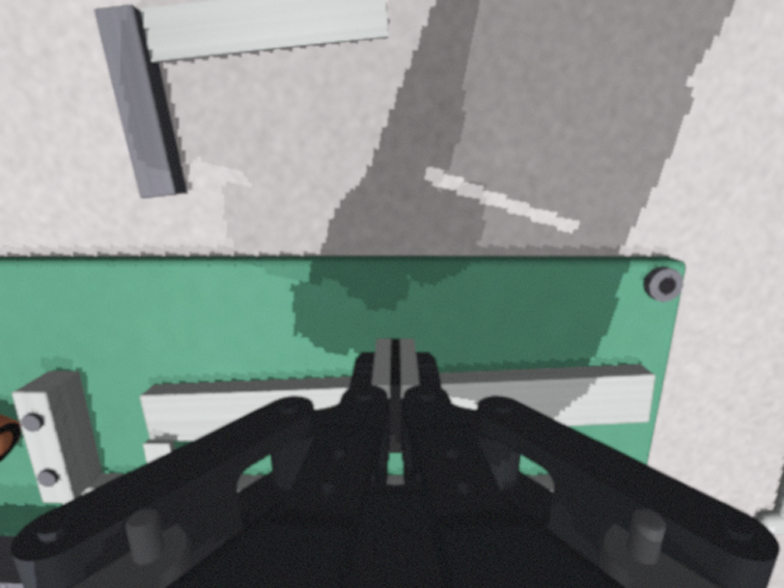

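servo_tool([
  {"dx": 0.012,"dy": 0,"dz": 0,"rx": 0,"ry": 0,"rz": 0,"hand": 0.0},
  {"dx": 0.024,"dy": 0,"dz": 0,"rx": 0,"ry": 0,"rz": 0,"hand": 0.0},
  {"dx": 0.032,"dy": 0,"dz": 0,"rx": 0,"ry": 0,"rz": 0,"hand": 0.0},
  {"dx": 0.037,"dy": 0,"dz": 0,"rx": 0,"ry": 0,"rz": 0,"hand": 0.0},
  {"dx": 0.04,"dy": -0.002,"dz": 0,"rx": 0,"ry": 0,"rz": 0,"hand": 0.0},
  {"dx": 0.04,"dy": -0.006,"dz": 0,"rx": 0,"ry": 0,"rz": 0,"hand": 0.0},
  {"dx": 0.04,"dy": -0.01,"dz": 0,"rx": 0,"ry": 0,"rz": 0,"hand": 0.0},
  {"dx": 0.04,"dy": -0.014,"dz": 0,"rx": 0,"ry": 0,"rz": 0,"hand": 0.0},
  {"dx": 0.04,"dy": -0.018,"dz": 0,"rx": 0,"ry": 0,"rz": 0,"hand": 0.0},
  {"dx": 0.04,"dy": -0.022,"dz": 0,"rx": 0,"ry": 0,"rz": 0,"hand": 0.0},
])

```text
time_s: 6.93
tool_pos: [0.504, 0.0493, 0.0205]
eef_rot: [0.346, 1.57, 2.097]
force: [-4.9, -1.2, 2.0]
grip_width: 0.002
```

```bash
python3 - <<'E'
from fit import *
print(adv((.04,-.022,0),(0,0,0))[0]); s=sense(); print(s['time_s'],s['tool_pos'],s['force'])
V=np.load('bedw.npy'); print(w2b(V,s['tool_pos']))
E
```

```text
[0.50369508 0.04872905 0.01995061]
6.9333 [0.50396638 0.04925017 0.02045557] [-4.87776856 -1.20060317  2.02166223]
[-0.06567321  0.1552792 ]
```

servo_tool([
  {"dx": 0,"dy": -0.003,"dz": 0,"rx": 0,"ry": 0,"rz": 0,"hand": 0.0},
  {"dx": 0,"dy": -0.006,"dz": 0,"rx": 0,"ry": 0,"rz": 0,"hand": 0.0},
  {"dx": 0,"dy": -0.009,"dz": 0,"rx": 0,"ry": 0,"rz": 0,"hand": 0.0},
  {"dx": 0,"dy": -0.012,"dz": 0,"rx": 0,"ry": 0,"rz": 0,"hand": 0.0},
  {"dx": 0,"dy": -0.015,"dz": 0,"rx": 0,"ry": 0,"rz": 0,"hand": 0.0},
  {"dx": 0,"dy": -0.018,"dz": 0,"rx": 0,"ry": 0,"rz": 0,"hand": 0.0},
  {"dx": 0,"dy": -0.02,"dz": 0,"rx": 0,"ry": 0,"rz": 0,"hand": 0.0},
  {"dx": 0,"dy": -0.022,"dz": 0,"rx": 0,"ry": 0,"rz": 0,"hand": 0.0},
  {"dx": 0,"dy": -0.023,"dz": 0,"rx": 0,"ry": 0,"rz": 0,"hand": 0.0},
  {"dx": 0,"dy": -0.023,"dz": 0,"rx": 0,"ry": 0,"rz": 0,"hand": 0.0},
])

```text
time_s: 7.77
tool_pos: [0.527, 0.0533, 0.0203]
eef_rot: [-1.149, 1.569, 0.601]
force: [-1.5, -0.6, 0.6]
grip_width: 0.0
```

```bash
python3 - <<'E'
from fit import *
print(adv((0,-.023,0),(0,0,0))[0]); s=sense(); print(s['time_s'],s['tool_pos'],s['force'])
V=np.load('bedw.npy'); print(w2b(V,s['tool_pos']))
p=viewer.get_image('side'); draw(p,V,'side3',BED[1:3],178,180,217,140,3.6)
p=viewer.get_image('wrist'); save(p,'wrist3',1.4)
E
```

```text
[0.52632389 0.0528445  0.01995121]
7.7667 [0.52700243 0.05328977 0.02034122] [-1.53420839 -0.60661033  0.64776871]
[-0.04228612  0.15513172]
```

View pics/side3.png

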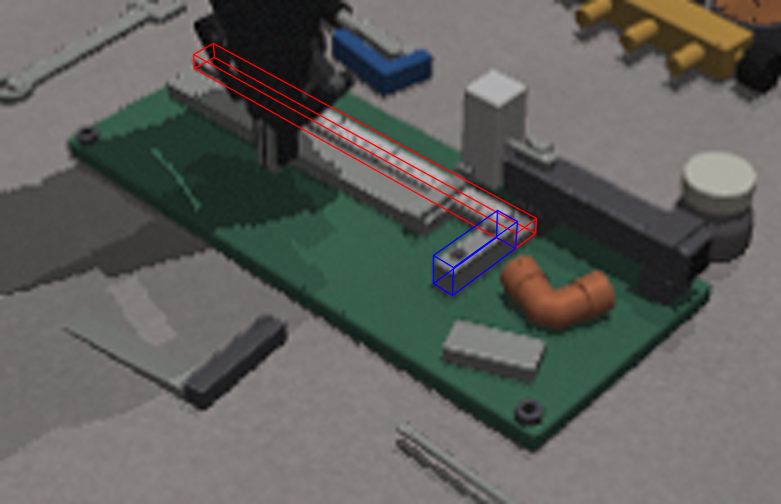

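View pics/wrist3.png

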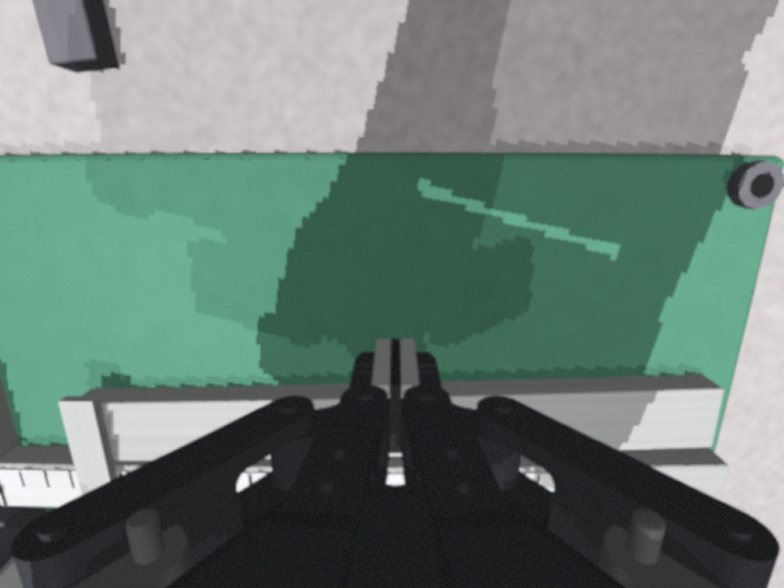

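servo_tool([
  {"dx": 0,"dy": -0.001,"dz": 0,"rx": 0,"ry": 0,"rz": 0,"hand": 0.0},
  {"dx": 0,"dy": -0.0018,"dz": 0,"rx": 0,"ry": 0,"rz": 0,"hand": 0.0},
  {"dx": 0,"dy": -0.0024,"dz": 0,"rx": 0,"ry": 0,"rz": 0,"hand": 0.0},
  {"dx": 0,"dy": -0.003,"dz": 0,"rx": 0,"ry": 0,"rz": 0,"hand": 0.0},
  {"dx": 0,"dy": -0.0035,"dz": 0,"rx": 0,"ry": 0,"rz": 0,"hand": 0.0},
  {"dx": 0,"dy": -0.004,"dz": 0,"rx": 0,"ry": 0,"rz": 0,"hand": 0.0},
  {"dx": 0,"dy": -0.0044,"dz": 0,"rx": 0,"ry": 0,"rz": 0,"hand": 0.0},
  {"dx": 0,"dy": -0.0048,"dz": 0,"rx": 0,"ry": 0,"rz": 0,"hand": 0.0},
  {"dx": 0,"dy": -0.005,"dz": 0,"rx": 0,"ry": 0,"rz": 0,"hand": 0.0},
  {"dx": 0,"dy": -0.005,"dz": 0,"rx": 0,"ry": 0,"rz": 0,"hand": 0.0},
])

```text
time_s: 8.7
tool_pos: [0.5316, 0.0542, 0.0203]
eef_rot: [-0.851, 1.569, 0.9]
force: [-3.8, 0.4, 1.6]
grip_width: -0.002
```

```bash
python3 - <<'E'
from fit import *
print(adv((0,-.005,0),(0,0,0))[0]); s=sense(); print(s['time_s'],s['tool_pos'],s['force'])
V=np.load('bedw.npy'); print(w2b(V,s['tool_pos']))
p=viewer.get_image('wrist'); save(p,'wrist4',1.4)
E
```

```text
[0.53124319 0.05373916 0.01995134]
8.7 [0.53160967 0.05423813 0.02031846] [-3.76104051  0.43430025  1.56779071]
[-0.03758355  0.15524038]
```

View pics/wrist4.png

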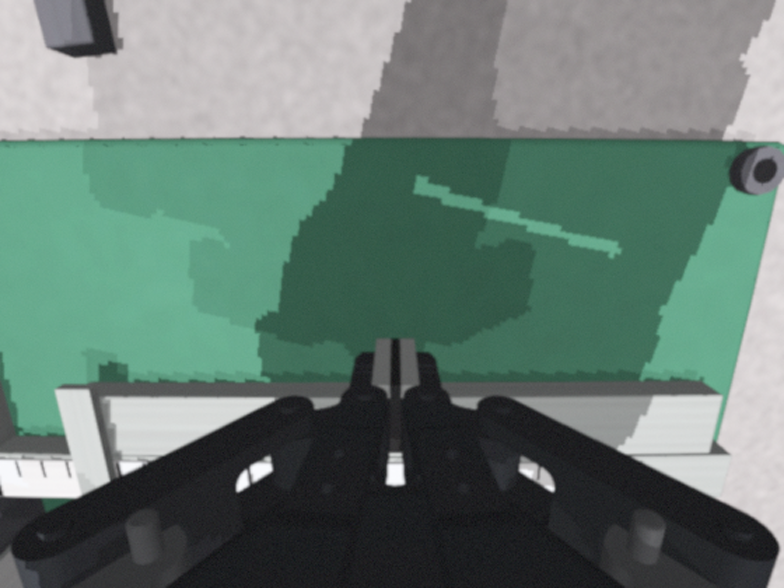

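servo_tool([
  {"dx": 0,"dy": -0.0003,"dz": 0,"rx": 0,"ry": 0,"rz": 0,"hand": 0.0},
  {"dx": 0,"dy": -0.0006,"dz": 0,"rx": 0,"ry": 0,"rz": 0,"hand": 0.0},
  {"dx": 0,"dy": -0.0009,"dz": 0,"rx": 0,"ry": 0,"rz": 0,"hand": 0.0},
  {"dx": 0,"dy": -0.0011,"dz": 0,"rx": 0,"ry": 0,"rz": 0,"hand": 0.0},
  {"dx": 0,"dy": -0.0013,"dz": 0,"rx": 0,"ry": 0,"rz": 0,"hand": 0.0},
  {"dx": 0,"dy": -0.0015,"dz": 0,"rx": 0,"ry": 0,"rz": 0,"hand": 0.0},
  {"dx": 0,"dy": -0.0015,"dz": 0,"rx": 0,"ry": 0,"rz": 0,"hand": 0.0},
  {"dx": 0,"dy": -0.0015,"dz": 0,"rx": 0,"ry": 0,"rz": 0,"hand": 0.0},
  {"dx": 0,"dy": -0.0015,"dz": 0,"rx": 0,"ry": 0,"rz": 0,"hand": 0.0},
  {"dx": 0,"dy": -0.0015,"dz": 0,"rx": 0,"ry": 0,"rz": 0,"hand": 0.0},
])

```text
time_s: 9.58
tool_pos: [0.5321, 0.0543, 0.0202]
eef_rot: [0.986, 1.569, 2.737]
force: [-9.9, -1.5, 5.2]
grip_width: 0.001
```

```bash
python3 - <<'E'
from fit import *
print(adv((0,-.0015,0),(0,0,0))[0]); s=sense(); print(s['time_s'],s['tool_pos'],s['force'])
V=np.load('bedw.npy'); print(w2b(V,s['tool_pos']))
E
```

```text
[0.53271899 0.05400756 0.01995138]
9.5833 [0.5320645  0.0543255  0.02023589] [-9.85037911 -1.5175611   5.23916744]
[-0.03712042  0.15524496]
```

servo_tool([
  {"dx": 0,"dy": 0.01,"dz": 0,"rx": 0,"ry": 0,"rz": 0,"hand": 0.0},
  {"dx": -0.002,"dy": 0.02,"dz": 0.01,"rx": 0,"ry": 0,"rz": 0,"hand": 0.0},
  {"dx": -0.002,"dy": 0.02,"dz": 0.04,"rx": 0,"ry": 0,"rz": 0,"hand": 0.0},
  {"dx": -0.002,"dy": 0.02,"dz": 0.07,"rx": 0,"ry": 0,"rz": 0,"hand": 0.0},
  {"dx": -0.002,"dy": 0.02,"dz": 0.1,"rx": 0,"ry": 0,"rz": 0,"hand": 0.0},
  {"dx": -0.002,"dy": 0.02,"dz": 0.13,"rx": 0,"ry": 0,"rz": 0,"hand": 0.0},
  {"dx": -0.002,"dy": 0.02,"dz": 0.15,"rx": 0,"ry": 0,"rz": 0,"hand": 0.0},
  {"dx": -0.002,"dy": 0.015,"dz": 0.158,"rx": 0,"ry": 0,"rz": 0,"hand": 0.0},
  {"dx": -0.001,"dy": 0.0,"dz": 0.158,"rx": 0,"ry": 0,"rz": 0,"hand": 0.0},
  {"dx": 0,"dy": -0.015,"dz": 0.158,"rx": 0,"ry": 0,"rz": 0,"hand": 0.0},
])

```text
time_s: 10.42
tool_pos: [0.5209, 0.213, 0.0208]
eef_rot: [-1.372, 1.567, 0.38]
force: [0.3, -0.7, 0.1]
grip_width: -0.001
```

```bash
python3 - <<'E'
from fit import *
adv((0,-.015,.158),(0,0,0))[0]; s=sense(); print(s['time_s'],s['tool_pos'],s['force'])
V=np.load('bedw.npy'); print(w2b(V,s['tool_pos']),w2b(V,getcmd()[0]))
p=viewer.get_image('wrist'); save(p,'wrist5',1.4)
E
```

```text
10.4167 [0.52092686 0.21303146 0.02082666] [ 0.26512117 -0.65823318  0.09445434]
[-0.01968068  0.31338252] [-0.02153344  0.31281506]
```

View pics/wrist5.png

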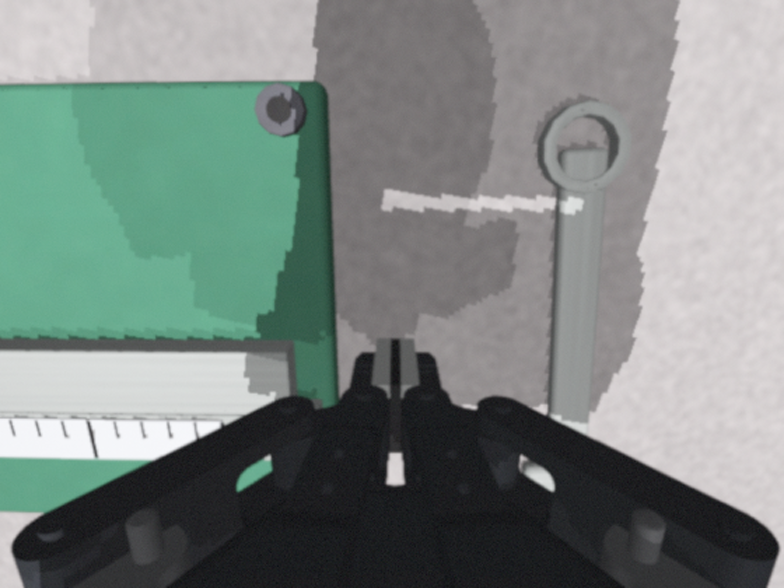

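servo_tool([
  {"dx": 0,"dy": -0.006,"dz": 0,"rx": 0,"ry": 0,"rz": 0,"hand": 0.0},
  {"dx": 0,"dy": -0.006,"dz": -0.008,"rx": 0,"ry": 0,"rz": 0,"hand": 0.0},
  {"dx": 0,"dy": -0.006,"dz": -0.015,"rx": 0,"ry": 0,"rz": 0,"hand": 0.0},
  {"dx": 0,"dy": -0.006,"dz": -0.019,"rx": 0,"ry": 0,"rz": 0,"hand": 0.0},
  {"dx": 0,"dy": -0.006,"dz": -0.023,"rx": 0,"ry": 0,"rz": 0,"hand": 0.0},
  {"dx": 0,"dy": -0.006,"dz": -0.027,"rx": 0,"ry": 0,"rz": 0,"hand": 0.0},
  {"dx": 0,"dy": -0.006,"dz": -0.031,"rx": 0,"ry": 0,"rz": 0,"hand": 0.0},
  {"dx": 0,"dy": -0.006,"dz": -0.035,"rx": 0,"ry": 0,"rz": 0,"hand": 0.0},
  {"dx": 0,"dy": -0.006,"dz": -0.039,"rx": 0,"ry": 0,"rz": 0,"hand": 0.0},
  {"dx": 0,"dy": -0.006,"dz": -0.043,"rx": 0,"ry": 0,"rz": 0,"hand": 0.0},
])

```text
time_s: 11.3
tool_pos: [0.533, 0.1714, 0.0206]
eef_rot: [-0.547, 1.569, 1.204]
force: [-2.9, 4.0, 1.8]
grip_width: -0.001
```

```bash
python3 - <<'E'
from fit import *
adv((0,-.006,-.043),(0,0,0))[0]; s=sense(); print(s['time_s'],s['tool_pos'],s['force'])
V=np.load('bedw.npy'); print(w2b(V,s['tool_pos']),w2b(V,getcmd()[0]))
p=viewer.get_image('wrist'); save(p,'wrist6',1.4)
p=viewer.get_image('side'); draw(p,V,'side6',[],178,180,217,140,3.6)
E
```

```text
11.3 [0.53300051 0.1713759  0.02057018] [-2.85389539  3.99036087  1.80219785]
[-0.01525541  0.27023885] [-0.01553343  0.26981506]
```

View pics/wrist6.png

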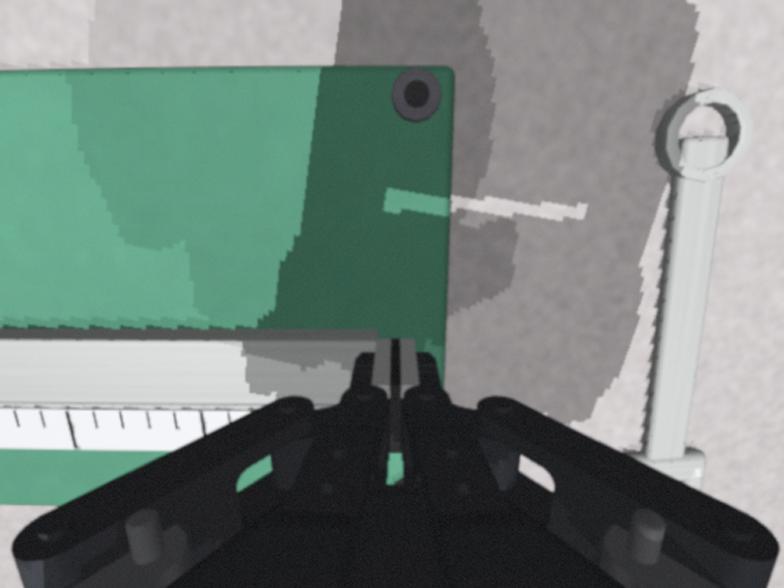

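View pics/side6.png

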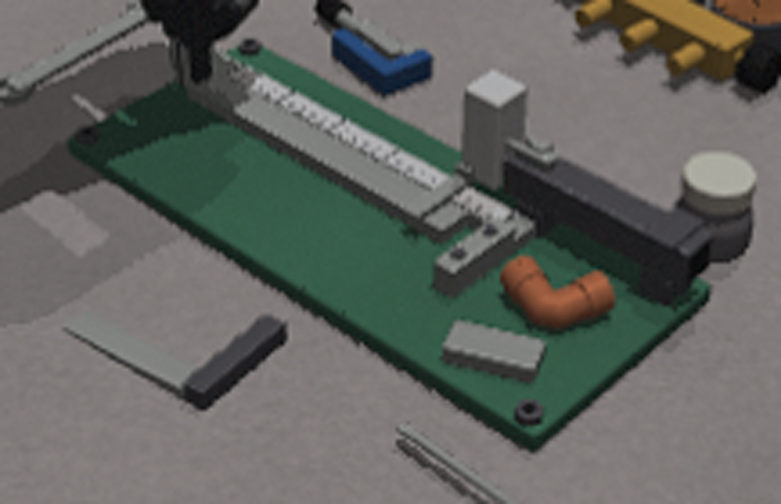

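servo_tool([
  {"dx": 0,"dy": 0,"dz": -0.002,"rx": 0,"ry": 0,"rz": 0,"hand": 0.0},
  {"dx": 0,"dy": 0,"dz": -0.004,"rx": 0,"ry": 0,"rz": 0,"hand": 0.0},
  {"dx": 0,"dy": 0,"dz": -0.006,"rx": 0,"ry": 0,"rz": 0,"hand": 0.0},
  {"dx": 0,"dy": 0,"dz": -0.008,"rx": 0,"ry": 0,"rz": 0,"hand": 0.0},
  {"dx": 0,"dy": 0,"dz": -0.01,"rx": 0,"ry": 0,"rz": 0,"hand": 0.0},
  {"dx": 0,"dy": 0,"dz": -0.011,"rx": 0,"ry": 0,"rz": 0,"hand": 0.0},
  {"dx": 0,"dy": 0,"dz": -0.012,"rx": 0,"ry": 0,"rz": 0,"hand": 0.0},
  {"dx": 0,"dy": 0,"dz": -0.013,"rx": 0,"ry": 0,"rz": 0,"hand": 0.0},
  {"dx": 0,"dy": 0,"dz": -0.014,"rx": 0,"ry": 0,"rz": 0,"hand": 0.0},
  {"dx": 0,"dy": 0,"dz": -0.015,"rx": 0,"ry": 0,"rz": 0,"hand": 0.0},
])

```text
time_s: 12.23
tool_pos: [0.5356, 0.157, 0.0206]
eef_rot: [-0.492, 1.569, 1.259]
force: [-2.7, 4.8, 4.2]
grip_width: 0.001
```

```bash
python3 - <<'E'
from fit import *
adv((0,0,-.015),(0,0,0))[0]; s=sense(); print(s['time_s'],s['tool_pos'],s['force'])
V=np.load('bedw.npy'); print(w2b(V,s['tool_pos']),w2b(V,getcmd()[0]))
p=viewer.get_image('wrist'); save(p,'wrist7',1.4)
p=viewer.get_image('side'); draw(p,V,'side7',[],258,220,80,60,9)
E
```

```text
12.2333 [0.53563236 0.15700622 0.02055154] [-2.6637234   4.75409329  4.24245828]
[-0.01523723  0.25563015] [-0.01553342  0.25481506]
```

View pics/wrist7.png

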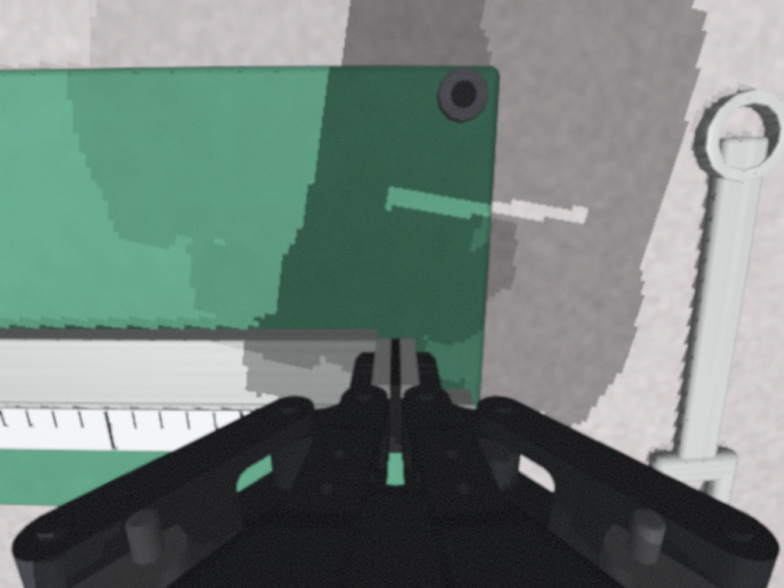

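View pics/side7.png

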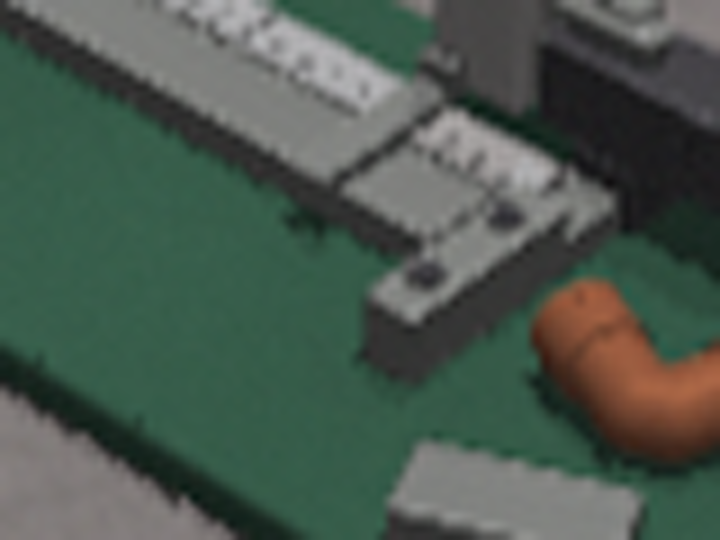

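servo_tool([
  {"dx": 0,"dy": 0,"dz": -0.0005,"rx": 0,"ry": 0,"rz": 0,"hand": 0.0},
  {"dx": 0,"dy": 0,"dz": -0.001,"rx": 0,"ry": 0,"rz": 0,"hand": 0.0},
  {"dx": 0,"dy": 0,"dz": -0.0015,"rx": 0,"ry": 0,"rz": 0,"hand": 0.0},
  {"dx": 0,"dy": 0,"dz": -0.002,"rx": 0,"ry": 0,"rz": 0,"hand": 0.0},
  {"dx": 0,"dy": 0,"dz": -0.0025,"rx": 0,"ry": 0,"rz": 0,"hand": 0.0},
  {"dx": 0,"dy": 0,"dz": -0.003,"rx": 0,"ry": 0,"rz": 0,"hand": 0.0},
  {"dx": 0,"dy": 0,"dz": -0.0033,"rx": 0,"ry": 0,"rz": 0,"hand": 0.0},
  {"dx": 0,"dy": 0,"dz": -0.0036,"rx": 0,"ry": 0,"rz": 0,"hand": 0.0},
  {"dx": 0,"dy": 0,"dz": -0.004,"rx": 0,"ry": 0,"rz": 0,"hand": 0.0},
  {"dx": 0,"dy": 0,"dz": -0.004,"rx": 0,"ry": 0,"rz": 0,"hand": 0.0},
])

```text
time_s: 13.17
tool_pos: [0.5364, 0.1531, 0.0205]
eef_rot: [-0.512, 1.569, 1.239]
force: [-2.4, 5.2, 3.9]
grip_width: -0.001
```

```bash
python3 - <<'E'
from fit import *
adv((0,0,-.004),(0,0,0))[0]; s=sense(); print(s['time_s'],s['tool_pos'],s['force'])
V=np.load('bedw.npy'); print(w2b(V,s['tool_pos']),w2b(V,getcmd()[0]))
E
```

```text
13.1667 [0.53635914 0.15305422 0.02054311] [-2.43379972  5.17474467  3.92666687]
[-0.01522933  0.25161189] [-0.01553342  0.25081506]
```

servo_tool([
  {"dx": 0,"dy": 0,"dz": -0.0005,"rx": 0,"ry": 0,"rz": 0,"hand": 0.0},
  {"dx": 0,"dy": 0,"dz": -0.001,"rx": 0,"ry": 0,"rz": 0,"hand": 0.0},
  {"dx": 0,"dy": 0,"dz": -0.0015,"rx": 0,"ry": 0,"rz": 0,"hand": 0.0},
  {"dx": 0,"dy": 0,"dz": -0.002,"rx": 0,"ry": 0,"rz": 0,"hand": 0.0},
  {"dx": 0,"dy": 0,"dz": -0.0025,"rx": 0,"ry": 0,"rz": 0,"hand": 0.0},
  {"dx": 0,"dy": 0,"dz": -0.003,"rx": 0,"ry": 0,"rz": 0,"hand": 0.0},
  {"dx": 0,"dy": 0,"dz": -0.0033,"rx": 0,"ry": 0,"rz": 0,"hand": 0.0},
  {"dx": 0,"dy": 0,"dz": -0.0036,"rx": 0,"ry": 0,"rz": 0,"hand": 0.0},
  {"dx": 0,"dy": 0,"dz": -0.004,"rx": 0,"ry": 0,"rz": 0,"hand": 0.0},
  {"dx": 0,"dy": 0,"dz": -0.004,"rx": 0,"ry": 0,"rz": 0,"hand": 0.0},
])

```text
time_s: 14.0
tool_pos: [0.5371, 0.1491, 0.0206]
eef_rot: [-0.539, 1.569, 1.212]
force: [-3.6, 4.8, 4.8]
grip_width: -0.001
```

```bash
python3 - <<'E'
from fit import *
adv((0,0,-.004),(0,0,0))[0]; s=sense(); print(s['time_s'],s['tool_pos'],s['force'])
V=np.load('bedw.npy'); print(w2b(V,s['tool_pos']),w2b(V,getcmd()[0]))
p=viewer.get_image('side'); draw(p,V,'side8',[],258,220,80,60,9)
E
```

```text
14.0 [0.53708044 0.1491269  0.02056447] [-3.55483628  4.84421013  4.76370444]
[-0.01522239  0.24761888] [-0.01553342  0.24681506]
```

View pics/side8.png

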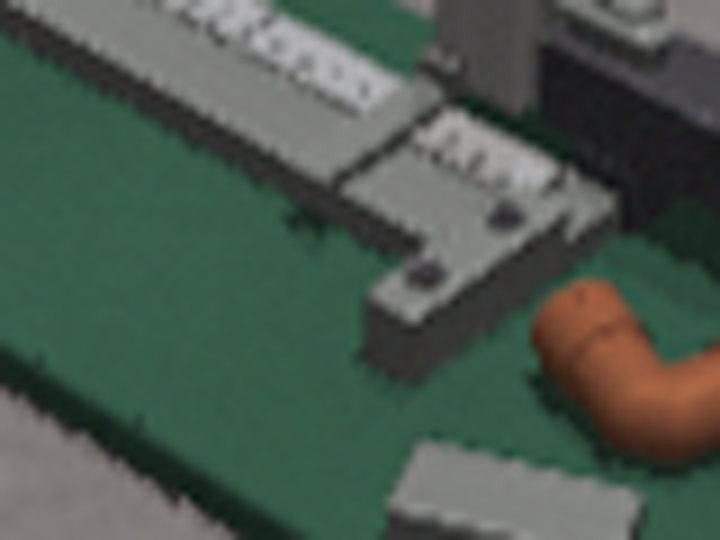

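servo_tool([
  {"dx": 0,"dy": 0,"dz": -0.0004,"rx": 0,"ry": 0,"rz": 0,"hand": 0.0},
  {"dx": 0,"dy": 0,"dz": -0.0008,"rx": 0,"ry": 0,"rz": 0,"hand": 0.0},
  {"dx": 0,"dy": 0,"dz": -0.0012,"rx": 0,"ry": 0,"rz": 0,"hand": 0.0},
  {"dx": 0,"dy": 0,"dz": -0.0016,"rx": 0,"ry": 0,"rz": 0,"hand": 0.0},
  {"dx": 0,"dy": 0,"dz": -0.002,"rx": 0,"ry": 0,"rz": 0,"hand": 0.0},
  {"dx": 0,"dy": 0,"dz": -0.0024,"rx": 0,"ry": 0,"rz": 0,"hand": 0.0},
  {"dx": 0,"dy": 0,"dz": -0.0027,"rx": 0,"ry": 0,"rz": 0,"hand": 0.0},
  {"dx": 0,"dy": 0,"dz": -0.003,"rx": 0,"ry": 0,"rz": 0,"hand": 0.0},
  {"dx": 0,"dy": 0,"dz": -0.003,"rx": 0,"ry": 0,"rz": 0,"hand": 0.0},
  {"dx": 0,"dy": 0,"dz": -0.003,"rx": 0,"ry": 0,"rz": 0,"hand": 0.0},
])

```text
time_s: 14.88
tool_pos: [0.5374, 0.1475, 0.0206]
eef_rot: [-0.292, 1.567, 1.459]
force: [-3.0, 12.8, 3.5]
grip_width: -0.0
```

```bash
python3 - <<'E'
from fit import *
adv((0,0,-.003),(0,0,0))[0]; s=sense(); print(s['time_s'],s['tool_pos'],s['force'])
V=np.load('bedw.npy'); print(w2b(V,s['tool_pos']),w2b(V,getcmd()[0]))
E
```

```text
14.8833 [0.53735172 0.14746925 0.02055243] [-3.02060747 12.79156428  3.5481135 ]
[-0.0152521   0.24593945] [-0.01553342  0.24381506]
```

servo_tool([
  {"dx": 0,"dy": 0,"dz": 0.018,"rx": 0,"ry": 0,"rz": 0,"hand": 0.0},
  {"dx": 0,"dy": 0.022,"dz": 0.02,"rx": 0,"ry": 0,"rz": 0,"hand": 0.0},
  {"dx": 0,"dy": 0.042,"dz": 0.016,"rx": 0,"ry": 0,"rz": 0,"hand": 0.0},
  {"dx": 0,"dy": 0.044,"dz": -0.02,"rx": 0,"ry": 0,"rz": 0,"hand": 0.0},
  {"dx": 0,"dy": 0.044,"dz": -0.055,"rx": 0,"ry": 0,"rz": 0,"hand": 0.0},
  {"dx": 0,"dy": 0.044,"dz": -0.09,"rx": 0,"ry": 0,"rz": 0,"hand": 0.0},
  {"dx": 0,"dy": 0.044,"dz": -0.114,"rx": 0,"ry": 0,"rz": 0,"hand": 0.0},
  {"dx": 0,"dy": 0.036,"dz": -0.114,"rx": 0,"ry": 0,"rz": 0,"hand": 0.0},
  {"dx": 0,"dy": 0.029,"dz": -0.114,"rx": 0,"ry": 0,"rz": 0,"hand": 0.0},
  {"dx": 0,"dy": 0.025,"dz": -0.114,"rx": 0,"ry": 0,"rz": 0,"hand": 0.0},
])

```text
time_s: 15.72
tool_pos: [0.5344, 0.0295, 0.0203]
eef_rot: [-1.242, 1.569, 0.509]
force: [-0.1, -0.2, -0.2]
grip_width: -0.001
```

```bash
python3 - <<'E'
from fit import *
adv((0,.025,-.114),(0,0,0))[0]; s=sense(); print(s['time_s'],s['tool_pos'],s['force'])
V=np.load('bedw.npy'); print(w2b(V,s['tool_pos']),w2b(V,getcmd()[0]))
p=viewer.get_image('wrist'); save(p,'wrist9',1.4)
E
```

```text
15.7167 [0.53438758 0.02948835 0.02028276] [-0.09190598 -0.20022185 -0.23430702]
[-0.039279    0.13039298] [-0.04053338  0.12981505]
```

View pics/wrist9.png

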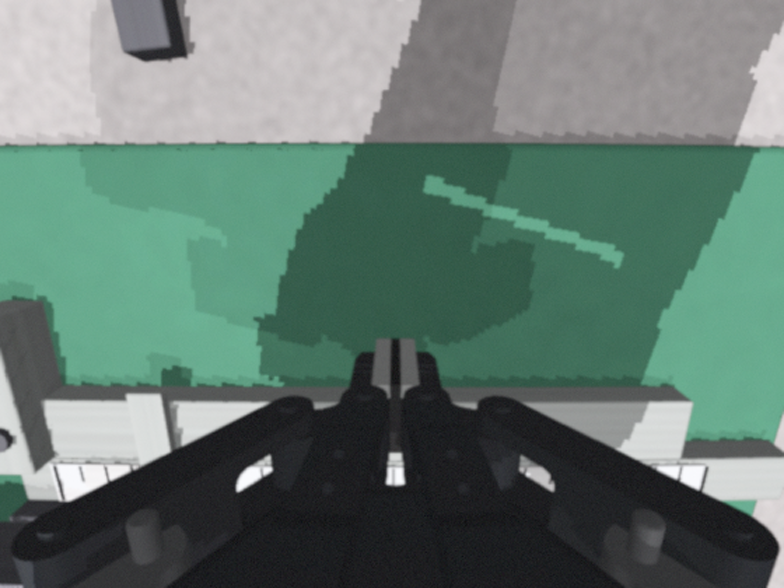

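servo_tool([
  {"dx": 0,"dy": -0.0015,"dz": 0,"rx": 0,"ry": 0,"rz": 0,"hand": 0.0},
  {"dx": 0,"dy": -0.0028,"dz": 0,"rx": 0,"ry": 0,"rz": 0,"hand": 0.0},
  {"dx": 0,"dy": -0.0034,"dz": 0,"rx": 0,"ry": 0,"rz": 0,"hand": 0.0},
  {"dx": 0,"dy": -0.004,"dz": 0,"rx": 0,"ry": 0,"rz": 0,"hand": 0.0},
  {"dx": 0,"dy": -0.0045,"dz": 0,"rx": 0,"ry": 0,"rz": 0,"hand": 0.0},
  {"dx": 0,"dy": -0.005,"dz": 0,"rx": 0,"ry": 0,"rz": 0,"hand": 0.0},
  {"dx": 0,"dy": -0.0054,"dz": 0,"rx": 0,"ry": 0,"rz": 0,"hand": 0.0},
  {"dx": 0,"dy": -0.0058,"dz": 0,"rx": 0,"ry": 0,"rz": 0,"hand": 0.0},
  {"dx": 0,"dy": -0.006,"dz": 0,"rx": 0,"ry": 0,"rz": 0,"hand": 0.0},
  {"dx": 0,"dy": -0.006,"dz": 0,"rx": 0,"ry": 0,"rz": 0,"hand": 0.0},
])

```text
time_s: 16.6
tool_pos: [0.5364, 0.0306, 0.02]
eef_rot: [1.217, 1.564, 2.969]
force: [-16.0, -2.0, 10.5]
grip_width: -0.001
```

```bash
python3 - <<'E'
from fit import *
adv((0,-.006,0),(0,0,0))[0]; s=sense(); print(s['time_s'],s['tool_pos'],s['force'])
V=np.load('bedw.npy'); print(w2b(V,s['tool_pos']),w2b(V,getcmd()[0]))
E
```

```text
16.6 [0.53642986 0.03058273 0.02000401] [-16.02580763  -1.98131521  10.51944887]
[-0.03707386  0.13110427] [-0.03453338  0.12981505]
```

servo_tool([
  {"dx": 0,"dy": 0.014,"dz": 0,"rx": 0,"ry": 0,"rz": 0,"hand": 0.0},
  {"dx": 0,"dy": 0.022,"dz": 0.02,"rx": 0,"ry": 0,"rz": 0,"hand": 0.0},
  {"dx": 0,"dy": 0.022,"dz": 0.055,"rx": 0,"ry": 0,"rz": 0,"hand": 0.0},
  {"dx": 0,"dy": 0.022,"dz": 0.09,"rx": 0,"ry": 0,"rz": 0,"hand": 0.0},
  {"dx": 0,"dy": 0.022,"dz": 0.12,"rx": 0,"ry": 0,"rz": 0,"hand": 0.0},
  {"dx": 0,"dy": 0.022,"dz": 0.14,"rx": 0,"ry": 0,"rz": 0,"hand": 0.0},
  {"dx": 0,"dy": 0.008,"dz": 0.143,"rx": 0,"ry": 0,"rz": 0,"hand": 0.0},
  {"dx": 0,"dy": -0.01,"dz": 0.143,"rx": 0,"ry": 0,"rz": 0,"hand": 0.0},
  {"dx": 0,"dy": -0.02,"dz": 0.14,"rx": 0,"ry": 0,"rz": 0,"hand": 0.0},
  {"dx": 0,"dy": -0.02,"dz": 0.125,"rx": 0,"ry": 0,"rz": 0,"hand": 0.0},
])

```text
time_s: 17.43
tool_pos: [0.5375, 0.1586, 0.0204]
eef_rot: [-0.869, 1.569, 0.884]
force: [0.0, 0.6, -0.8]
grip_width: -0.001
```

```bash
python3 - <<'E'
from fit import *
adv((0,-.02,.125),(0,0,0))[0]; s=sense(); print(s['time_s'],s['tool_pos'],s['force'])
V=np.load('bedw.npy'); print(w2b(V,s['tool_pos']),w2b(V,getcmd()[0]))
p=viewer.get_image('wrist'); save(p,'wrist10',1.4)
E
```

```text
17.4333 [0.53751769 0.15855524 0.02037782] [ 0.02578511  0.6141568  -0.79698151]
[-0.01310516  0.25681683] [-0.01453342  0.25481506]
```

View pics/wrist10.png

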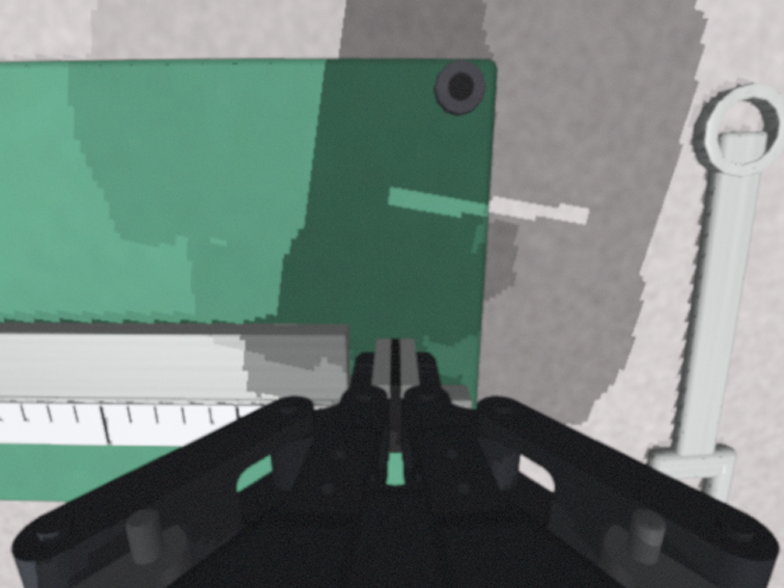

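servo_tool([
  {"dx": 0,"dy": 0,"dz": -0.003,"rx": 0,"ry": 0,"rz": 0,"hand": 0.0},
  {"dx": 0,"dy": 0,"dz": -0.0055,"rx": 0,"ry": 0,"rz": 0,"hand": 0.0},
  {"dx": 0,"dy": 0,"dz": -0.007,"rx": 0,"ry": 0,"rz": 0,"hand": 0.0},
  {"dx": 0,"dy": 0,"dz": -0.008,"rx": 0,"ry": 0,"rz": 0,"hand": 0.0},
  {"dx": 0,"dy": 0,"dz": -0.0087,"rx": 0,"ry": 0,"rz": 0,"hand": 0.0},
  {"dx": 0,"dy": 0,"dz": -0.0094,"rx": 0,"ry": 0,"rz": 0,"hand": 0.0},
  {"dx": 0,"dy": 0,"dz": -0.01,"rx": 0,"ry": 0,"rz": 0,"hand": 0.0},
  {"dx": 0,"dy": 0,"dz": -0.0105,"rx": 0,"ry": 0,"rz": 0,"hand": 0.0},
  {"dx": 0,"dy": 0,"dz": -0.011,"rx": 0,"ry": 0,"rz": 0,"hand": 0.0},
  {"dx": 0,"dy": 0,"dz": -0.011,"rx": 0,"ry": 0,"rz": 0,"hand": 0.0},
])

```text
time_s: 18.32
tool_pos: [0.5384, 0.1477, 0.0206]
eef_rot: [-0.372, 1.567, 1.378]
force: [-1.0, 11.0, 2.3]
grip_width: -0.005
```

```bash
python3 - <<'E'
from fit import *
adv((0,0,-.011),(0,0,0))[0]; s=sense(); print(s['time_s'],s['tool_pos'],s['force'])
V=np.load('bedw.npy'); print(w2b(V,s['tool_pos']),w2b(V,getcmd()[0]))
E
```

```text
18.3167 [0.53844511 0.14769247 0.02057672] [-0.95737064 11.01642535  2.26685131]
[-0.01413641  0.24596342] [-0.01453342  0.24381506]
```

servo_tool([
  {"dx": 0,"dy": 0,"dz": 0.012,"rx": 0,"ry": 0,"rz": 0,"hand": 0.0},
  {"dx": -0.035,"dy": 0,"dz": 0.012,"rx": 0,"ry": 0,"rz": 0,"hand": 0.0},
  {"dx": -0.07,"dy": 0,"dz": 0.01,"rx": 0.1,"ry": 0,"rz": 0,"hand": 0.0},
  {"dx": -0.105,"dy": 0,"dz": 0.005,"rx": 0.2,"ry": 0,"rz": 0,"hand": 0.085},
  {"dx": -0.135,"dy": 0,"dz": -0.01,"rx": 0.32,"ry": 0,"rz": 0,"hand": 0.085},
  {"dx": -0.15,"dy": -0.01,"dz": -0.045,"rx": 0.44,"ry": 0,"rz": 0,"hand": 0.085},
  {"dx": -0.15,"dy": -0.02,"dz": -0.08,"rx": 0.56,"ry": 0,"rz": 0,"hand": 0.085},
  {"dx": -0.15,"dy": -0.03,"dz": -0.115,"rx": 0.68,"ry": 0,"rz": 0,"hand": 0.085},
  {"dx": -0.15,"dy": -0.04,"dz": -0.15,"rx": 0.8,"ry": 0,"rz": 0,"hand": 0.085},
  {"dx": -0.15,"dy": -0.05,"dz": -0.185,"rx": 0.92,"ry": 0,"rz": 0,"hand": 0.085},
])

```text
time_s: 19.15
tool_pos: [0.6214, -0.0285, 0.1703]
eef_rot: [-0.242, 1.57, 0.583]
force: [0.9, 0.4, 0.2]
grip_width: 0.977
```

```bash
python3 - <<'E'
from fit import *
adv((-.15,-.05,-.185),(.92,0,0))[0]; s=sense(); print(s['time_s'],s['tool_pos'],s['force'],s['grip_width'])
V=np.load('bedw.npy'); print(w2b(V,s['tool_pos']),w2b(V,getcmd()[0])); print(cplan(b2w(V,37,35,190),V[2]))
E
```

```text
19.15 [ 0.62139823 -0.0285106   0.1703421 ] [0.85586123 0.44691058 0.17965197] 0.9769864031112984
[0.03594953 0.05776102] [0.03546273 0.05881999]
(array([-0.02  , -0.0199, -0.0132]), array([0.6508, 0.    , 0.    ]))
```

servo_tool([
  {"dx": -0.01,"dy": -0.006,"dz": -0.004,"rx": 0.12,"ry": 0,"rz": 0,"hand": 0.085},
  {"dx": -0.02,"dy": -0.012,"dz": -0.008,"rx": 0.24,"ry": 0,"rz": 0,"hand": 0.085},
  {"dx": -0.02,"dy": -0.018,"dz": -0.012,"rx": 0.36,"ry": 0,"rz": 0,"hand": 0.085},
  {"dx": -0.02,"dy": -0.02,"dz": -0.013,"rx": 0.48,"ry": 0,"rz": 0,"hand": 0.085},
  {"dx": -0.02,"dy": -0.02,"dz": -0.013,"rx": 0.58,"ry": 0,"rz": 0,"hand": 0.085},
  {"dx": -0.02,"dy": -0.02,"dz": -0.013,"rx": 0.65,"ry": 0,"rz": 0,"hand": 0.085},
  {"dx": -0.02,"dy": -0.02,"dz": -0.013,"rx": 0.651,"ry": 0,"rz": 0,"hand": 0.085},
  {"dx": -0.02,"dy": -0.02,"dz": -0.013,"rx": 0.651,"ry": 0,"rz": 0,"hand": 0.085},
  {"dx": -0.02,"dy": -0.02,"dz": -0.013,"rx": 0.651,"ry": 0,"rz": 0,"hand": 0.085},
  {"dx": -0.02,"dy": -0.02,"dz": -0.013,"rx": 0.651,"ry": 0,"rz": 0,"hand": 0.085},
])

```text
time_s: 19.98
tool_pos: [0.6269, -0.0502, 0.1903]
eef_rot: [0.662, 1.57, 0.844]
force: [-0.8, 0.0, 0.0]
grip_width: 0.997
```

```bash
python3 - <<'E'
from fit import *
adv((-.02,-.02,-.013),(.651,0,0))[0]; s=sense(); print(s['time_s'],s['tool_pos'],s['force'],s['grip_width'])
V=np.load('bedw.npy'); print(w2b(V,s['tool_pos']),w2b(V,getcmd()[0]))
p=viewer.get_image('wrist'); save(p,'wrist11',1.4); draw(p,V,'ov11',BED,0,0,560,420,1.4)
E
```

```text
19.9833 [ 0.62694366 -0.05019425  0.19028986] [-0.76871222  0.00737831  0.04536741] 0.9967297890060202
[0.03752555 0.03543506] [0.0372358  0.03503295]
```

View pics/wrist11.png

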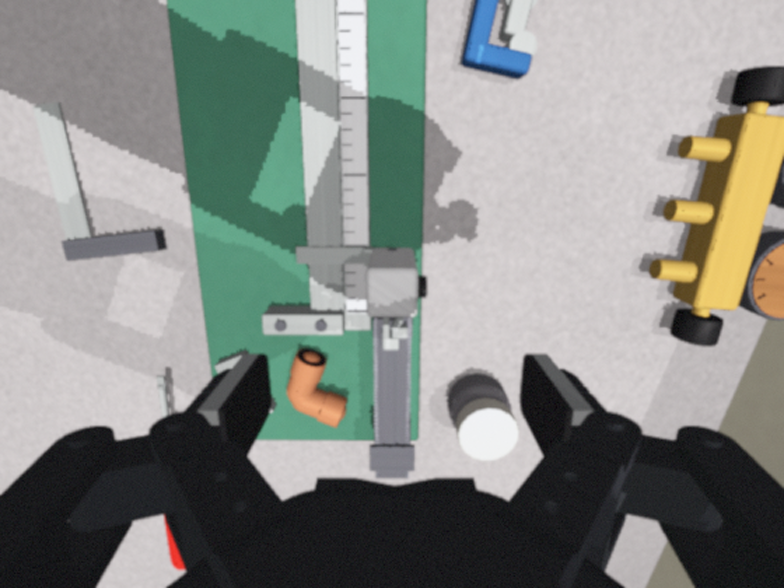

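View pics/ov11.png

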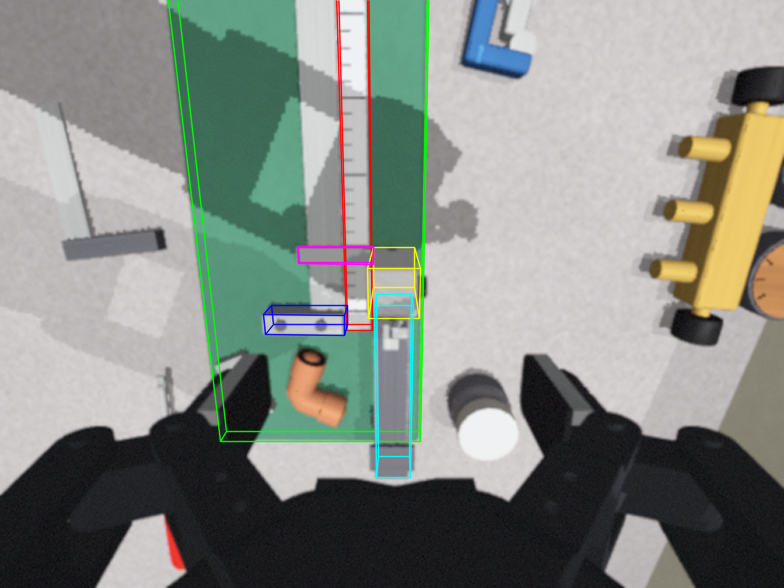

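servo_tool([
  {"dx": 0.025,"dy": 0,"dz": -0.0007,"rx": 0,"ry": 0,"rz": 0,"hand": 0.085},
  {"dx": 0.05,"dy": 0,"dz": -0.0007,"rx": 0,"ry": 0,"rz": 0,"hand": 0.085},
  {"dx": 0.075,"dy": 0,"dz": -0.0007,"rx": 0,"ry": 0,"rz": 0,"hand": 0.085},
  {"dx": 0.095,"dy": 0,"dz": -0.0007,"rx": 0,"ry": 0,"rz": 0,"hand": 0.085},
  {"dx": 0.11,"dy": 0,"dz": -0.0007,"rx": 0,"ry": 0,"rz": 0,"hand": 0.07},
  {"dx": 0.12,"dy": 0,"dz": -0.0007,"rx": 0,"ry": 0,"rz": 0,"hand": 0.06},
  {"dx": 0.127,"dy": 0,"dz": -0.0007,"rx": 0,"ry": 0,"rz": 0,"hand": 0.05},
  {"dx": 0.127,"dy": 0,"dz": -0.0007,"rx": 0,"ry": 0,"rz": 0,"hand": 0.05},
  {"dx": 0.127,"dy": 0,"dz": -0.0007,"rx": 0,"ry": 0,"rz": 0,"hand": 0.05},
  {"dx": 0.127,"dy": 0,"dz": -0.0007,"rx": 0,"ry": 0,"rz": 0,"hand": 0.05},
], force=30)

```text
time_s: 20.87
tool_pos: [0.6269, -0.0506, 0.0644]
eef_rot: [-0.008, 1.568, 0.172]
force: [-0.1, -1.1, -0.4]
grip_width: 0.587
```

```bash
python3 - <<'E'
from fit import *
adv((.127,0,-.0007),(0,0,0))[0]; s=sense(); print(s['time_s'],s['tool_pos'],s['force'],s['grip_width'])
V=np.load('bedw.npy'); print(w2b(V,s['tool_pos']),w2b(V,getcmd()[0]))
p=viewer.get_image('wrist'); save(p,'wrist12',1.4)
p=viewer.get_image('scene'); draw(p,V,'scene12',[],190,170,180,80,4.3)
E
```

```text
20.8667 [ 0.62692056 -0.05055831  0.06443115] [-0.14788276 -1.12315337 -0.352439  ] 0.5868800386689319
[0.03743769 0.03508101] [0.03653912 0.03502893]
```

View pics/wrist12.png

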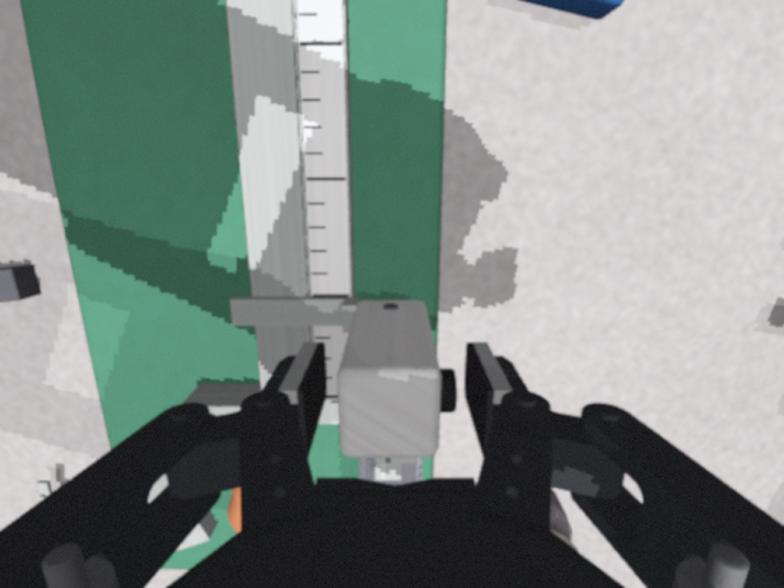

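View pics/scene12.png

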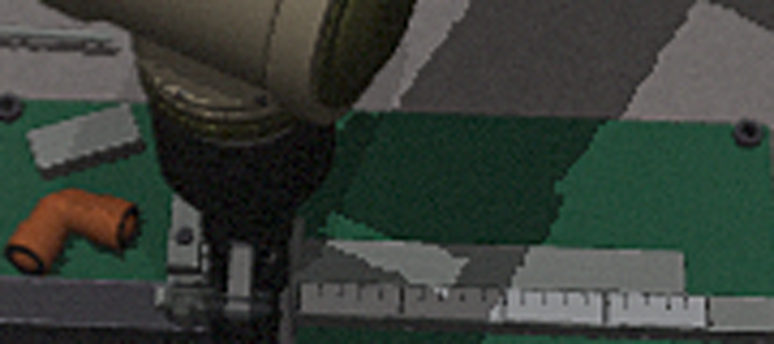

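servo_tool([
  {"dx": 0,"dy": 0,"dz": -0.0015,"rx": 0,"ry": 0,"rz": 0,"hand": 0.05},
  {"dx": 0,"dy": 0,"dz": -0.0015,"rx": 0,"ry": 0,"rz": 0,"hand": 0.045},
  {"dx": 0,"dy": 0,"dz": -0.0015,"rx": 0,"ry": 0,"rz": 0,"hand": 0.04},
  {"dx": 0,"dy": 0,"dz": -0.0015,"rx": 0,"ry": 0,"rz": 0,"hand": 0.036},
  {"dx": 0,"dy": 0,"dz": -0.0015,"rx": 0,"ry": 0,"rz": 0,"hand": 0.033},
  {"dx": 0,"dy": 0,"dz": -0.0015,"rx": 0,"ry": 0,"rz": 0,"hand": 0.03},
  {"dx": 0,"dy": 0,"dz": -0.0015,"rx": 0,"ry": 0,"rz": 0,"hand": 0.026},
  {"dx": 0,"dy": 0,"dz": -0.0015,"rx": 0,"ry": 0,"rz": 0,"hand": 0.02},
  {"dx": 0,"dy": 0,"dz": -0.0015,"rx": 0,"ry": 0,"rz": 0,"hand": 0.02},
  {"dx": 0,"dy": 0,"dz": -0.0015,"rx": 0,"ry": 0,"rz": 0,"hand": 0.02},
], force=40)

```text
time_s: 21.8
tool_pos: [0.6251, -0.0507, 0.0638]
eef_rot: [0.299, 1.569, 0.479]
force: [1.1, -0.3, 5.9]
grip_width: 0.347
```

```bash
python3 - <<'E'
from fit import *
adv((0,0,-.0015),(0,0,0))[0]; s=sense(); print(s['time_s'],s['tool_pos'],s['force'],s['ft_torque'],s['grip_width'],s['grip_width']*85.4)
V=np.load('bedw.npy'); print(w2b(V,s['tool_pos']),w2b(V,getcmd()[0]))
p=viewer.get_image('wrist'); save(p,'wrist13',1.4)
E
```

```text
21.8 [ 0.62509929 -0.05070108  0.06378786] [ 1.07967839 -0.2763698   5.93711053] [ 0.10604363  0.1180588  -0.00720671] 0.3471076192838224 29.642990686838434
[0.03562026 0.03526643] [0.03503912 0.03502924]
```

View pics/wrist13.png

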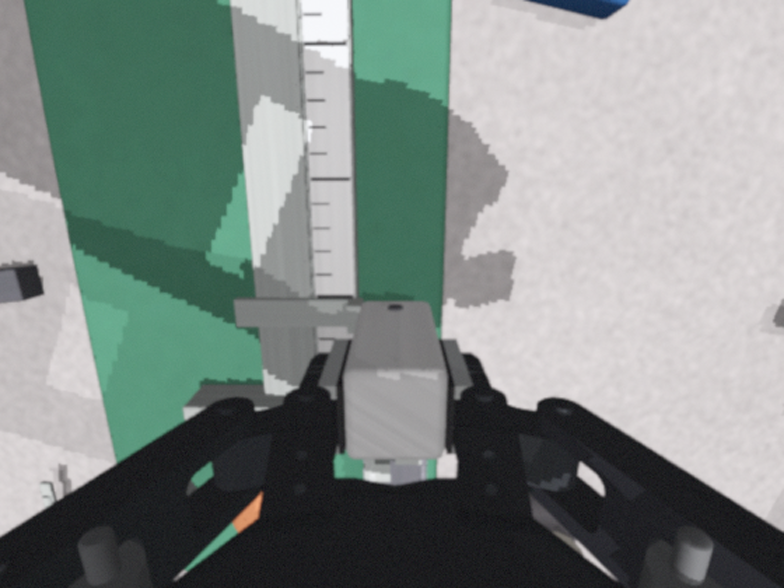

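servo_tool([
  {"dx": 0,"dy": 0.001,"dz": 0,"rx": 0,"ry": 0,"rz": 0,"hand": 0.02},
  {"dx": 0,"dy": 0.003,"dz": 0,"rx": 0,"ry": 0,"rz": 0,"hand": 0.02},
  {"dx": 0,"dy": 0.007,"dz": 0,"rx": 0,"ry": 0,"rz": 0,"hand": 0.02},
  {"dx": 0,"dy": 0.012,"dz": 0,"rx": 0,"ry": 0,"rz": 0,"hand": 0.02},
  {"dx": 0,"dy": 0.018,"dz": 0,"rx": 0,"ry": 0,"rz": 0,"hand": 0.02},
  {"dx": 0,"dy": 0.024,"dz": 0,"rx": 0,"ry": 0,"rz": 0,"hand": 0.02},
  {"dx": 0,"dy": 0.03,"dz": 0,"rx": 0,"ry": 0,"rz": 0,"hand": 0.02},
  {"dx": 0,"dy": 0.036,"dz": 0,"rx": 0,"ry": 0,"rz": 0,"hand": 0.02},
  {"dx": 0,"dy": 0.042,"dz": 0,"rx": 0,"ry": 0,"rz": 0,"hand": 0.02},
  {"dx": 0,"dy": 0.046,"dz": 0,"rx": 0,"ry": 0,"rz": 0,"hand": 0.02},
], force=40)

```text
time_s: 22.68
tool_pos: [0.617, -0.0058, 0.0638]
eef_rot: [-0.356, 1.569, -0.177]
force: [2.5, -5.1, 5.1]
grip_width: 0.347
```

```bash
python3 - <<'E'
from fit import *
adv((0,.046,0),(0,0,0))[0]; s=sense(); print(s['time_s'],s['tool_pos'],s['force'],s['ft_torque'],s['grip_width']*85.4)
V=np.load('bedw.npy'); print(w2b(V,s['tool_pos']),w2b(V,getcmd()[0]))
p=viewer.get_image('wrist'); save(p,'wrist14',1.4)
E
```

```text
22.6833 [ 0.61702167 -0.00581032  0.06379334] [ 2.47048243 -5.11834796  5.0917644 ] [-0.69854255 -0.05629679 -0.01848062] 29.605679208840527
[0.03570541 0.08087806] [0.03504847 0.08102924]
```

View pics/wrist14.png

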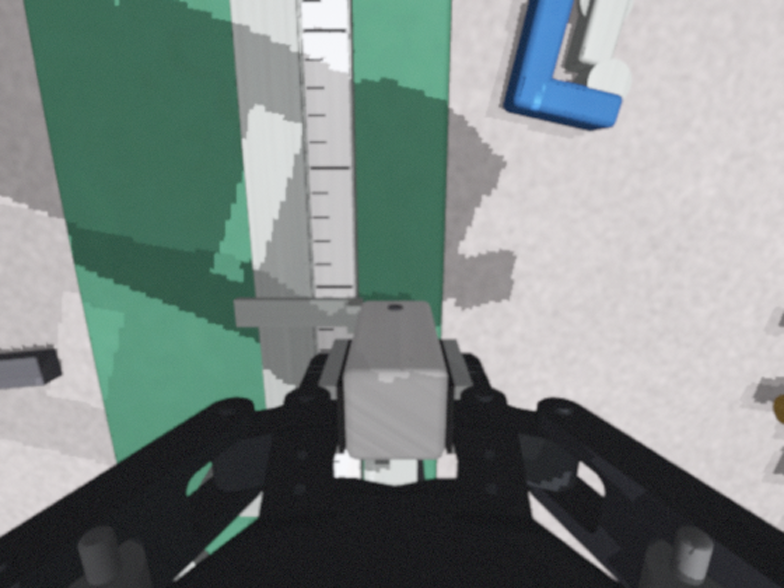

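servo_tool([
  {"dx": 0,"dy": 0.006,"dz": 0,"rx": 0,"ry": 0,"rz": 0,"hand": 0.02},
  {"dx": 0,"dy": 0.013,"dz": 0,"rx": 0,"ry": 0,"rz": 0,"hand": 0.02},
  {"dx": 0,"dy": 0.02,"dz": 0,"rx": 0,"ry": 0,"rz": 0,"hand": 0.02},
  {"dx": 0,"dy": 0.028,"dz": 0,"rx": 0,"ry": 0,"rz": 0,"hand": 0.02},
  {"dx": 0,"dy": 0.036,"dz": 0,"rx": 0,"ry": 0,"rz": 0,"hand": 0.02},
  {"dx": 0,"dy": 0.043,"dz": 0,"rx": 0,"ry": 0,"rz": 0,"hand": 0.02},
  {"dx": 0,"dy": 0.049,"dz": 0,"rx": 0,"ry": 0,"rz": 0,"hand": 0.02},
  {"dx": 0,"dy": 0.0525,"dz": 0,"rx": 0,"ry": 0,"rz": 0,"hand": 0.02},
  {"dx": 0,"dy": 0.0543,"dz": 0,"rx": 0,"ry": 0,"rz": 0,"hand": 0.02},
  {"dx": 0,"dy": 0.0543,"dz": 0,"rx": 0,"ry": 0,"rz": 0,"hand": 0.02},
], force=40)

```text
time_s: 23.57
tool_pos: [0.6073, 0.0476, 0.0638]
eef_rot: [-0.23, 1.569, -0.05]
force: [1.9, -4.9, 5.3]
grip_width: 0.345
```

```bash
python3 - <<'E'
from fit import *
adv((0,.0543,0),(0,0,0))[0]; s=sense(); print(s['time_s'],s['tool_pos'],s['force'],s['ft_torque'],s['grip_width']*85.4)
V=np.load('bedw.npy')
p=viewer.get_image('wrist'); save(p,'wrist15',1.4)
im=cv2.resize(p['image'][100:260,150:330,::-1],None,fx=4.3,fy=3.7,interpolation=cv2.INTER_CUBIC); cv2.imwrite('pics/w15c.png',im)
q=viewer.get_image('side'); draw(q,V,'side15',[],200,190,140,90,5.5)
q=viewer.get_image('scene'); draw(q,V,'scene15',[],190,170,180,80,4.3)
s=sense();print(s['time_s'],w2b(V,s['tool_pos']),w2b(V,getcmd()[0]))
E
```

```text
23.5667 [0.60734247 0.04759439 0.06377653] [ 1.89188701 -4.9437866   5.27554859] [-0.64795548 -0.02436872 -0.07113398] 29.49728170838077
23.7167 [0.03575032 0.13482919] [0.03505951 0.13532924]
```

View pics/wrist15.png

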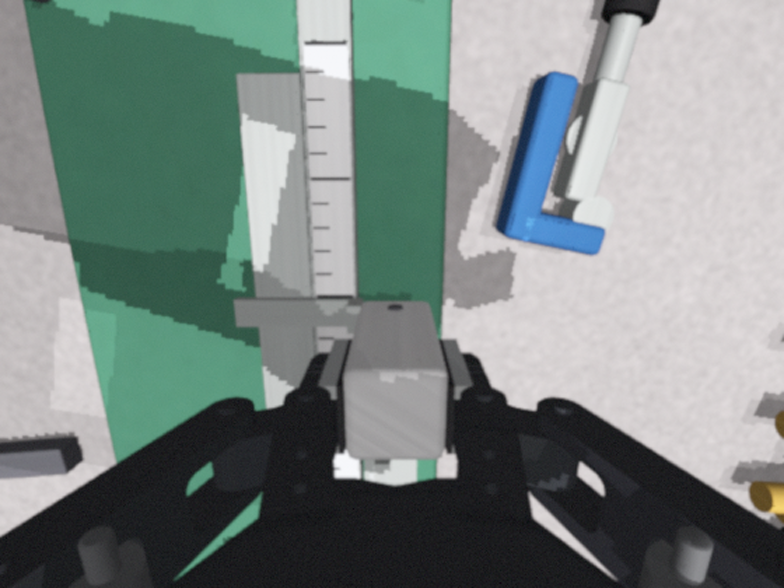

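View pics/w15c.png

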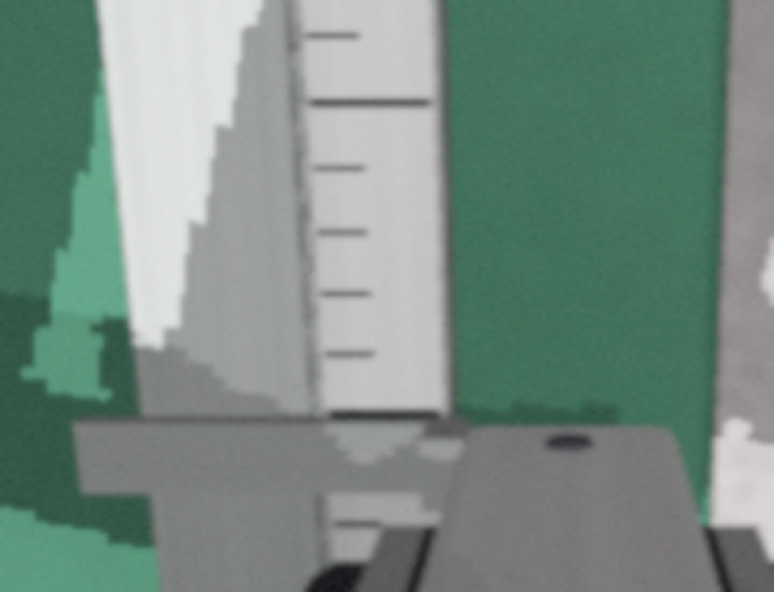

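View pics/side15.png

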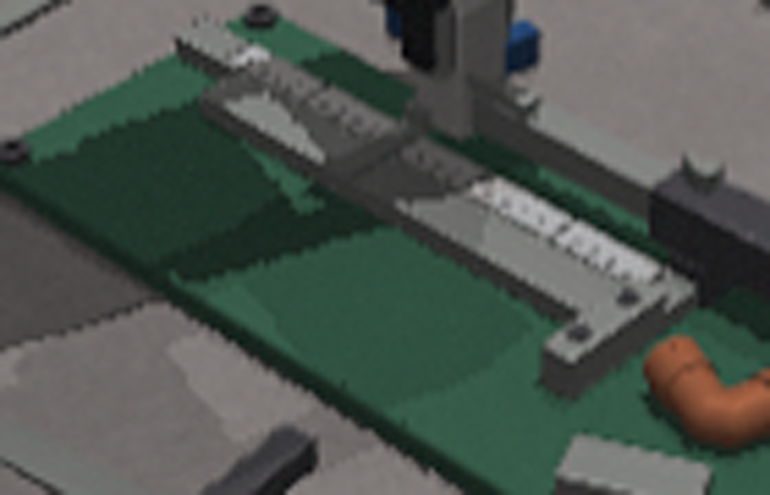

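View pics/scene15.png

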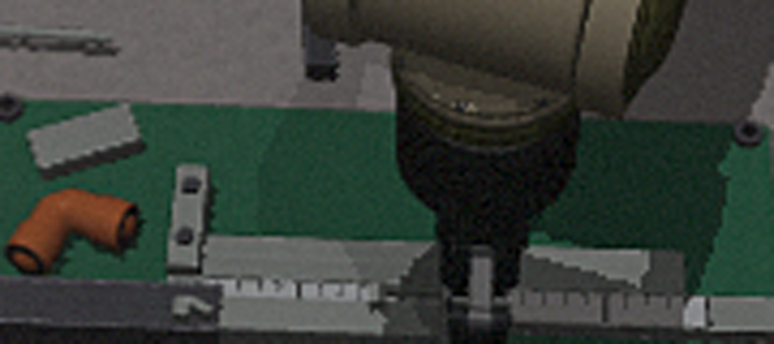

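```bash
python3 - <<'E'
from fit import *
V=np.load('bedw.npy')
a=cv2.imread('pics/wrist13.png',0).astype(float)
p=viewer.get_image('wrist'); save(p,'wrist16',1.4); b=cv2.imread('pics/wrist16.png',0).astype(float)
s=sense();print(s['time_s'],w2b(V,s['tool_pos']),s['force'])
def ticks(im,r0,r1,c0,c1):
    pr=im[r0:r1,c0:c1].mean(1); base=np.median(pr); w=np.clip(base-pr-5,0,None); return r0+(w*np.arange(r1-r0)).sum()/w.sum()
for n,im in (('home',a),('out',b)):
    print(n,[round(ticks(im,*t),2) for t in ((172,186,326,346),(36,50,312,342),(291,303,322,348),(291,303,240,256))])
    print(im[284:306:1,322:348].mean(1).round().astype(int).tolist())
# nose/head patches move?
for r in ((290,340,236,300),(300,360,360,430)):
    print(cv2.phaseCorrelate(a[r[0]:r[1],r[2]:r[3]].copy(),b[r[0]:r[1],r[2]:r[3]].copy()))
E
```

```text
23.7667 [0.03575597 0.13480487] [ 1.38118627 -6.21912955  5.28401615]
home [np.float64(178.68), np.float64(43.12), np.float64(297.09), np.float64(nan)]
[197, 197, 197, 197, 197, 197, 197, 197, 196, 184, 160, 115, 74, 63, 78, 105, 129, 141, 148, 148, 147, 148]
out [np.float64(177.51), np.float64(41.44), np.float64(295.96), np.float64(294.0)]
[194, 194, 194, 194, 194, 194, 193, 192, 180, 153, 117, 83, 80, 104, 110, 119, 130, 141, 148, 150, 149, 148]
((-0.24509918519459006, 0.6483416803328481), 0.6376679514240855)
((-0.07217940032154502, -0.04300273583321257), 1.0217800569985083)<stdin>:7: RuntimeWarning: invalid value encountered in scalar divide
```

servo_tool([
  {"dx": 0,"dy": 0.0003,"dz": 0,"rx": 0,"ry": 0,"rz": 0,"hand": 0.02},
  {"dx": 0,"dy": 0.0005,"dz": 0,"rx": 0,"ry": 0,"rz": 0,"hand": 0.02},
  {"dx": 0,"dy": 0.0005,"dz": 0,"rx": 0,"ry": 0,"rz": 0,"hand": 0.02},
  {"dx": 0,"dy": 0.0005,"dz": 0,"rx": 0,"ry": 0,"rz": 0,"hand": 0.02},
  {"dx": 0,"dy": 0.0005,"dz": 0,"rx": 0,"ry": 0,"rz": 0,"hand": 0.02},
  {"dx": 0,"dy": 0.0005,"dz": 0,"rx": 0,"ry": 0,"rz": 0,"hand": 0.02},
  {"dx": 0,"dy": 0.0005,"dz": 0,"rx": 0,"ry": 0,"rz": 0,"hand": 0.02},
  {"dx": 0,"dy": 0.0005,"dz": 0,"rx": 0,"ry": 0,"rz": 0,"hand": 0.02},
  {"dx": 0,"dy": 0.0005,"dz": 0,"rx": 0,"ry": 0,"rz": 0,"hand": 0.02},
  {"dx": 0,"dy": 0.0005,"dz": 0,"rx": 0,"ry": 0,"rz": 0,"hand": 0.02},
], force=40)

```text
time_s: 24.6
tool_pos: [0.6073, 0.0476, 0.0638]
eef_rot: [-0.351, 1.569, -0.171]
force: [2.5, -5.3, 4.4]
grip_width: 0.347
```

```bash
python3 - <<'E'
from fit import *
adv((0,.0005,0),(0,0,0))
V=np.load('bedw.npy')
p=viewer.get_image('wrist'); save(p,'wrist17',1.4); b=cv2.imread('pics/wrist17.png',0).astype(float)
s=sense();print(s['time_s'],w2b(V,s['tool_pos']),s['force'],s['grip_width']*85.4)
a=cv2.imread('pics/wrist13.png',0).astype(float)
def ticks(im,r0,r1,c0,c1):
    pr=im[r0:r1,c0:c1].mean(1); base=np.median(pr); w=np.clip(base-pr-5,0,None); return r0+(w*np.arange(r1-r0)).sum()/w.sum()
for n,im in (('home',a),('out',b)):
    print(n,[round(ticks(im,*t),2) for t in ((172,186,326,346),(36,50,312,342),(291,303,322,348))])
q=viewer.get_image('side')
for c in ('bar_stop_corner','bar_far_corner'):
    for n,pp in (('side',q),('wrist',p)):
        for r in spotter.pinpoint(pp,c)[:1]: print(c,n,r['p'],np.round(w2b(V,atz(pp,r['position'],.021))*1e3,1))
# stop/bar zoom
draw(q,V,'side17',[],280,215,60,45,12)
E
```

```text
24.65 [0.0357366  0.13518396] [ 2.10247106 -4.91297918  3.88002838] 29.511776724845816
home [np.float64(178.68), np.float64(43.12), np.float64(297.09)]
out [np.float64(178.5), np.float64(42.31), np.float64(297.06)]
bar_stop_corner side 0.59 [-10.2  -2.9]
bar_far_corner side 0.72 [  4.3 241.7]
bar_far_corner wrist 0.88 [ -1.5 241.7]
```

View pics/side17.png

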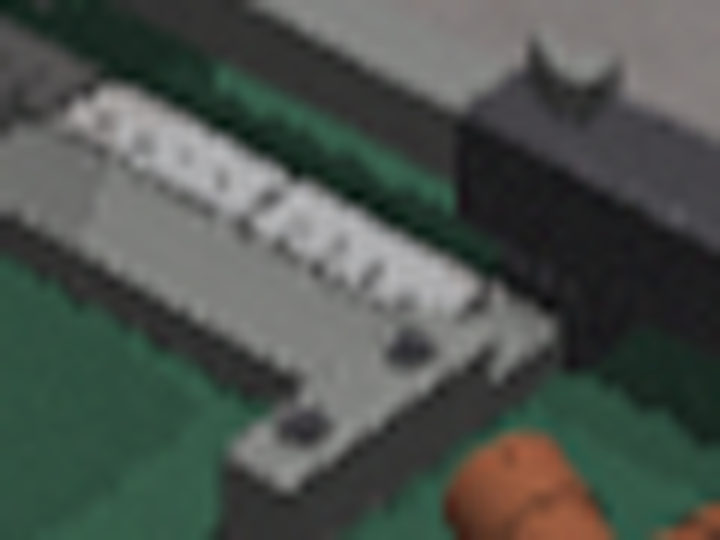

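View pics/wrist17.png

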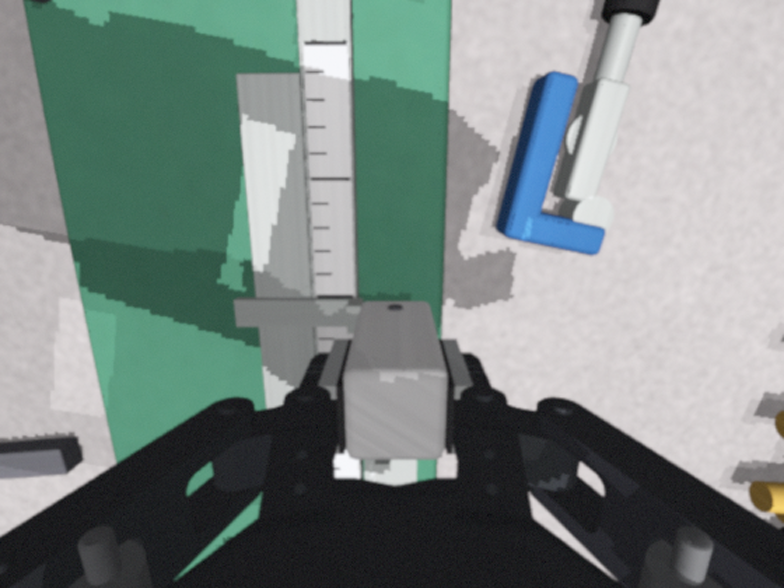

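```bash
python3 - <<'E'
from plant import order
print(order.hand_in())
E
```

```text
the job is handed in; nothing more can be done
None
```

The bar is home, the gauge arm stands at the 150 mm mark with the button held in, and I handed the job in at about 25 s of the 61 s allowed.

**Bar:** I pushed it flat to the fence, then along to the stop, then checked each contact with a second push. The readings repeated: 37.1 mm both times at the fence (10 and 16 N) and 245.9 and 246.0 mm at the stop (13 and 11 N). In the last wrist picture the bar's far end lines up with the 240 mm tick and its long edge lies along the fence.

**Gauge:** I gripped the head at 40 N. The fingers closed to 29.5 mm on the 30 mm head, so the button is flush, and I drew the arm out. The first stop was about 0.45 mm short, shown by both the arm pose and the rule ticks, so I corrected it. The final measured travel is 99.9 mm. The 150 mark now sits within 0.1 pixel of where the 50 mark sat against the nose at home.

**Disagreements:**
- My camera fit of the bed was about 1.4 mm off across the fence compared with the contact readings. I relied on contact and the rule.
- The corner detector put the bar's corners up to 10 mm off in the side view and about 2 mm off in the wrist view. I ignored these because the rule ticks and the repeated contacts agreed.
- In the side view, the bar's end at the stop is hidden behind the taller stop block. That contact rests on the push readings.

I saw no bystander item moved in the pictures, though I did not measure them.

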